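Ratchet down the hold-down clamp on the bench

TASK

Take the red-handled ratchet wrench from its wooden rest, seat its socket fully on the clamp's hex screw head, and work the handle back and forth (clockwise to tighten, slipping on the return) until the pad presses the board firmly: stop when you feel the resistance rise clearly, before the board is dented. Turn the screw only with the wrench. Then lay the wrench back level on its rest, let go, and leave the other things on the bench where they are.

Things in the scene. Friction and masses are not known exactly. Their poses are not given: they have to be found in the camera images.
- wrench_grip (a point): Ratchet ring wrench, red handle, 0.39 kg. This point is the middle of the handle's grip: 16 mm wide there (grasp across it), 20 mm high. Axes: +x along the wrench from handle to head, z up. The socket's axis is 90 mm off along +x; behind this point the handle goes on 95 mm. The round head is 72 mm across, its top 12 mm (its small lever 17 mm) above this point. Centre of mass 22 mm nearer the head; rubbery handle: grip it hard, 50 N.
- wrench: The same wrench; origin at the middle of the socket's downward mouth, 90 mm from wrench_grip along +x and 18 mm below it. Hexagonal hole 31.5 mm across flats, 24 mm deep. The socket turns inside the head: a ratchet drives it clockwise (seen from above) and lets it slip the other way at under 0.1 N m, with up to 15 degrees of play. Its hexagon's angle is not given.
- screw: Steel hex head of the clamp's vertical screw, 30 mm across flats, 24 mm high, plus a cone on top (28 mm wide at its foot, 5 mm high). Origin on the axis at the head's underside, z up; it turns with the screw, its angle varies. Fully home, the socket's mouth is about 5 mm above this origin. It does not move along its axis and stays where it is left.
- screw_top (a point): Tip of the cone on the hex head, 29 mm above screw. Lowered on it, the socket either drops home or, if the hexagons do not match, stops with its mouth 5 mm below this point (24 mm above screw); swung clockwise under a light push of a few newtons it then drops within 60 degrees of socket turn.
- pad (a joint): How far the clamp's pad is pressed into the board, m, 0 at the start. The loose screw turns at under 0.2 N m. After 1.0 to 1.7 rad clockwise (varies, not shown) the pad bites: the resistance jumps to 0.9 N m (0.5 while the hand pauses), then grows by 1.2 N m per rad, sinking 0.002 m per rad. Stop at about 1.2 N m about the screw (13 N at wrench_grip). Firm from 0.0003, dented over 0.0018 (1.6 N m or more).
- clamp: Red C-shaped clamp frame on a steel slab (250 x 260 mm) with a pine board across, 50 mm high in all, fixed to the bench. Origin on the bench, on the screw's axis, 84 mm below screw. +x points from the screw to the frame's upright, so the handle belongs on the -x side. The frame's arm under the head is 44 mm wide.
- stop_left (a point): Middle of the top of a wooden stop block (30 x 30 mm, top 135 mm above the bench) on the clamp's slab, 75 mm towards -x and 130 mm towards +y from the screw. On the screw, the handle swings freely 45 degrees either side of the clamp's -x axis.
- stop_right (a point): The same on the other side (130 mm towards -y).
- rest_mid (a point): Where wrench_grip is when the wrench lies properly on its wooden rest, 48 mm above the bench; same axes as the wrench. The rest is fixed: a 270 x 85 x 10 mm board with a round plinth (68 mm across, top 30 mm above the bench) under the socket and a cross block (20 mm thick, 70 mm wide, top 38 mm above the bench) under the handle's end, 86 mm behind this point.
- glue: Yellow glue bottle, 150 mm high, origin under its middle; leave alone.
- tape: Blue roll of tape, 96 mm across; leave alone.
- offcut: Pine offcut 110 x 50 x 30 mm; leave alone.
- screwdriver: Screwdriver, orange handle, 200 mm; leave alone.
- spanner: Flat steel spanner, 180 mm; not for this job, leave alone.
- brush: Bench brush, 200 mm; leave alone.
- jar: Clear jar, 90 mm high; leave alone.
Not all that is in view belongs to the job. Leave any blue or purple look-alike of the wrench alone.

How it is judged:
By the outcome, as a careful person would: the job done as asked, in the order asked, and still so for the second after the job is handed in, with the robot touching nothing.
It also fails if it takes over 72 s, if anything falls off the work surface, if the arm or the gripper's body presses on something with over 40 N, if the wrist force passes 120 N, or if a joint passes its speed limit or range.

ROBOT

A 6-joint arm with a two-finger parallel gripper is mounted at the origin on the work surface. World frame = base frame: x ahead of the robot, y to its left, z up, the work surface at z = 0. Lengths are in mm, angles in rad, forces in N, time in s.
With the tool pointing down it reaches from about 400 to 925 mm from the base axis. Payload 12.5 kg.
Tool frame: the origin (TCP) lies midway between the tips of the shut fingers; the grasp point (between the pads) lies 19 mm behind it; x points along the fingers, y is the direction in which the jaws open and shut, and the axes are right-handed (so a half turn about x gives the same grasp; the last joint's range is limited). The gripper opens to 95 mm and grips with 3 to 60 N. Pads are 20 mm wide; open, the fingers measure 119 mm over their backs; the gripper's body (75 mm by 180 mm) begins 59 mm behind the grasp point.
Start: joints at [1.218, 0.491, 1.559, -0, 1.092, -0.106], TCP at [152.671, 606.085, 214.661] pointing down, gripper open.
Joint ranges: [-3.1, 3.1], [-0.84, 2.19], [0.05, 2.79], [-1.13, 4.28], [0.06, 2.93], [-2.69, 2.69]. Speed limits (rad/s): [2.22, 2.22, 2.79, 3.14, 3.14, 3.14].

INTERFACE

Orientations are given as [roll, pitch, yaw] about the fixed x, y, z axes, in that order (R = Rz(yaw) Ry(pitch) Rx(roll)).
In Python, from cell import state, read_camera, job_done gives the robot as it stands.
- The arm moves only by the tool move_arm, never from a script. Its argument "targets" is a list of rows, each a list of 7 numbers: the shift along the world's x, y, z in m, then the turn, a rotation vector about the world's x, y, z in degrees, then the gripper's target within -1 to 1 (fully open at 1, half-way at 0, shut at -1). In form: [[dx, dy, dz, wx, wy, wz, hand], ...]. A call has 1 to 10 rows; each row is the pose to reach, as a shift and turn from the pose commanded when the call began; what a row does not reach only later rows make up. A row lasts 1/10 s, in which the tool goes at most 50 mm and 8.59 degrees, less where a joint would pass 70% of its speed; a pose out of reach is approached as far as the arm can. A call with a gripper value outside its range is refused whole. The fingers move at their own pace and stop on an object; the grip force is fixed at half the most. Time passes only in rows, so rows that repeat a pose let the fingers close. It gives the time, the measured TCP pose, the force and the opening at its end, in the units of the state.
- state(): the state, without advancing time (a new reading comes with each control period).
- read_camera(name): name is "scene" or "top"; returns a dict with "img" (420x560x3 uint8, blue, green, red), "mtx" (3x3 intrinsics, pixels), "k1" (the pictures are not rectified: a ray, as slopes to the right and down, at radius r is drawn at 1 + k1 r^2 times it, then the intrinsics apply), "cam_to_world" (4x4, takes a point from camera to world coordinates). Camera axes: x right, y up, looking along -z (the intrinsics and any distortion apply to the point x, -y, -z); pixel columns grow to the right and rows downward; lengths in mm; the calibration is good to about 2 mm. A picture is of the moment at which its call begins. There is no depth.
- job_done(): hands the job in, once; it reports no verdict.
The state is a dict: "t": time; "joints": joint angles; "qvel": joint speeds; "tau": joint torques, N m; "eef_pos": TCP position; "tcp_rot": TCP orientation; "ft_force": force on the tool from outside, world axes, zero at the start; "moment": the same for the moment, N m; "opening": opening from 0.0 (shut) to 1.0 (fully open).
Only numpy, scipy, OpenCV 4.12 (cv2) and the standard library are available. Lean on these libraries where they do the work, as an engineer would, in place of code of your own. Each camera call takes 0.05 s, during which the arm holds its last target.

## Working session

There is one attempt and no reset: what is moved stays moved. The work goes in short steps, Python scripts to look and compute and a tool call to move; the robot and the scene stay as the last step left them, time stands still between calls to the robot, and variables do not carry over. Pictures are saved under pics/ and viewed, and the job is handed in when it is done.

Besides the shell and the picture viewer there is one more tool, called after "Request:" by a JSON object that holds its "api" and its "payload". move_arm: Moves the arm, as the interface text tells. Its arguments: {"type":"object","properties":{"targets":{"type":"array"}},"required":["targets"]}

```bash
mkdir -p pics; ls; cat > h.py <<'E'
import numpy as np, cv2
from cell import state, read_camera, job_done
def snap(n,fn):
    c=read_camera(n); cv2.imwrite('pics/'+fn,c['img']); np.savez('pics/'+fn+'.npz',**{k:c[k] for k in c}); return c
def load(fn): return dict(np.load('pics/'+fn+'.npz'))
def ray(c,u,v):
    K=np.array(c['mtx']);k1=float(c['k1']);T=np.array(c['cam_to_world'])
    xd=np.array([(u-K[0,2])/K[0,0],(v-K[1,2])/K[1,1]]);x=xd.copy()
    for _ in range(30): x=xd/(1+k1*(x@x))
    d=T[:3,:3]@np.array([x[0],-x[1],-1]); return T[:3,3],d
def onz(c,u,v,z):
    o,d=ray(c,u,v); return o+d*(z-o[2])/d[2]
def proj(c,p):
    K=np.array(c['mtx']);k1=float(c['k1']);T=np.array(c['cam_to_world'])
    q=T[:3,:3].T@(np.array(p,float)-T[:3,3]); x=np.array([q[0],-q[1]])/-q[2]; x=x*(1+k1*(x@x))
    return np.array([K[0,0]*x[0]+K[0,2],K[1,1]*x[1]+K[1,2]])
E
python3 - <<'E'
from h import *
for n in('top','scene'):
    c=snap(n,n+'0.png');print(n,c['mtx'],c['k1'],np.round(c['cam_to_world'],3))
print(state())
E
```

```text
pics
top [[411.48442743   0.         272.10474861]
 [  0.         411.48442743 212.94432869]
 [  0.           0.           1.        ]] 0.03928412579276186 [[-5.000000e-03  9.860000e-01 -1.660000e-01  3.239330e+02]
 [-1.000000e+00 -6.000000e-03 -4.000000e-03  1.352100e+01]
 [-5.000000e-03  1.660000e-01  9.860000e-01  1.271794e+03]
 [ 0.000000e+00  0.000000e+00  0.000000e+00  1.000000e+00]]
scene [[501.74595169   0.         282.57279749]
 [  0.         501.74595169 206.0268659 ]
 [  0.           0.           1.        ]] -0.037722537391216185 [[ 7.500000e-01 -3.590000e-01  5.560000e-01  1.371379e+03]
 [ 6.620000e-01  4.160000e-01 -6.240000e-01 -9.298090e+02]
 [-8.000000e-03  8.350000e-01  5.490000e-01  9.122900e+02]
 [ 0.000000e+00  0.000000e+00  0.000000e+00  1.000000e+00]]
{'t': 0.1, 'joints': array([ 1.21838626e+00,  4.91492214e-01,  1.55937382e+00, -3.54853518e-05,
        1.09171572e+00, -1.05613146e-01]), 'qvel': array([-1.67387002e-03, -8.10075836e-04, -2.30828450e-03, -9.51159752e-04,
        2.08895917e-03,  7.67603361e-05]), 'tau': array([ 2.75453523e-03, -6.13629770e+01, -2.58606309e+01,  6.94071525e-02,
        4.69369499e-02, -7.16375439e-06]), 'eef_pos': array([152.60742546, 605.86307579, 214.12963727]), 'tcp_rot': array([-1.64459913,  1.56980673, -1.89137967]), 'ft_force': array([-0.59154346,  0.38056617,  0.00861812]), 'moment': array([ 0.01833983, -0.02693306,  0.002381  ]), 'opening': 1.002028195444647}
```

View pics/top0.png

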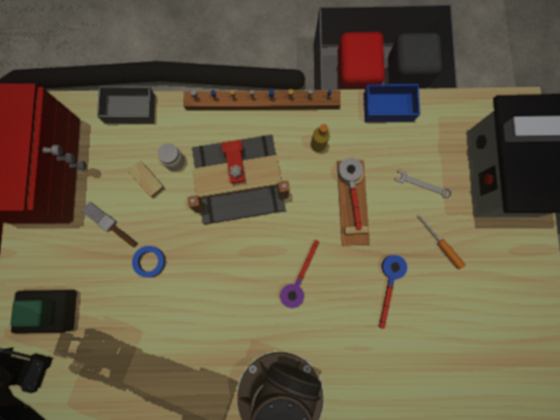

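View pics/scene0.png

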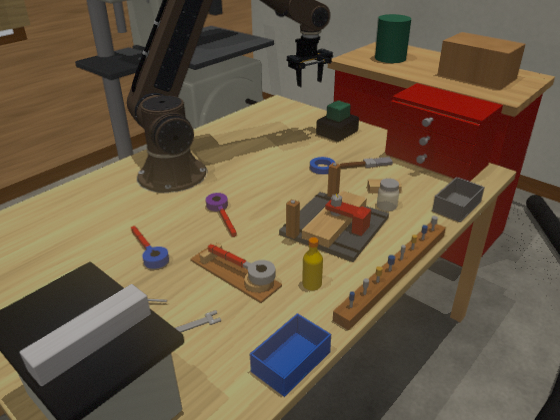

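The top view shows the wrench with its head at about (351,170) and its handle end at (358,228). The clamp's screw is at about (236,171) and its stops at (194,202) and (284,186). I'll enlarge these areas.

```bash
python3 - <<'E'
from h import *
c=load('top0.png');im=c['img']
a=cv2.resize(im[130:230,180:300],None,fx=6,fy=6,interpolation=cv2.INTER_CUBIC)
b=cv2.resize(im[145:250,320:390],None,fx=5.7,fy=5.7,interpolation=cv2.INTER_CUBIC)
a=cv2.convertScaleAbs(a,alpha=1.6);b=cv2.convertScaleAbs(b,alpha=1.6)
cv2.imwrite('pics/za.png',a);cv2.imwrite('pics/zb.png',b)
s=load('scene0.png')['img']
cv2.imwrite('pics/zc.png',cv2.convertScaleAbs(cv2.resize(s[150:300,180:400],None,fx=3.6,fy=3.6,interpolation=cv2.INTER_CUBIC),alpha=1.4))
E
```

```text
(no output)
```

View pics/za.png

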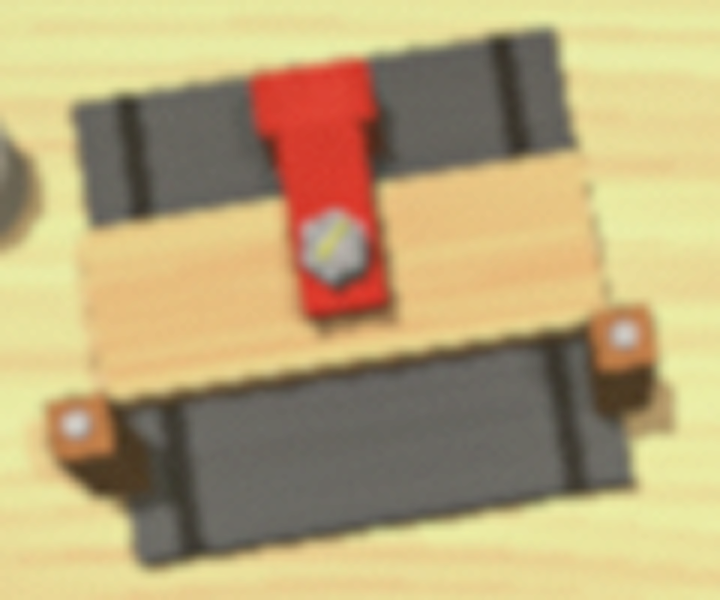

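View pics/zb.png

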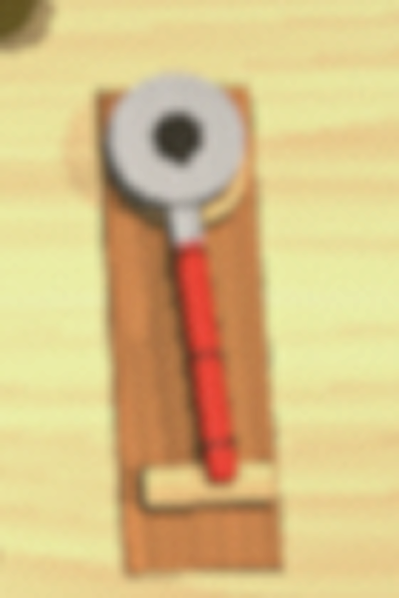

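View pics/zc.png

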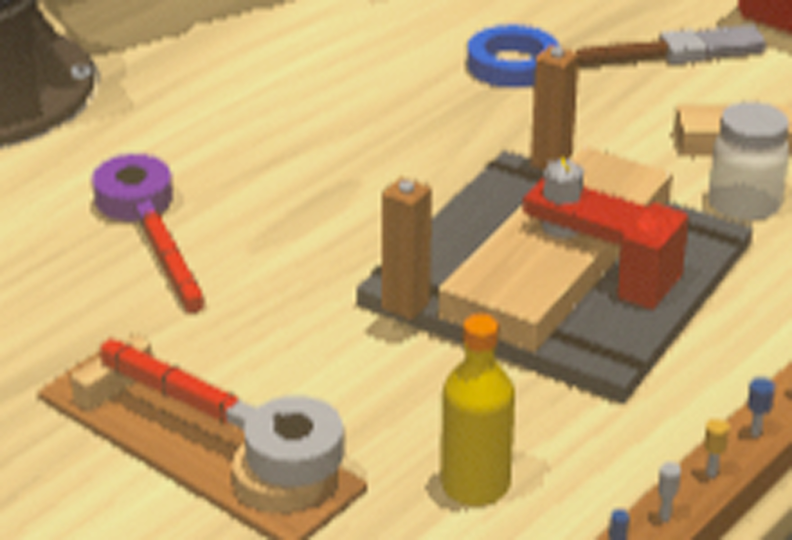

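```bash
python3 - <<'E'
from h import *
c=load('top0.png');im=c['img'];hsv=cv2.cvtColor(im,cv2.COLOR_BGR2HSV)
def roi(m,x0,x1,y0,y1):
    o=np.zeros_like(m);o[y0:y1,x0:x1]=m[y0:y1,x0:x1];return o
red=((hsv[...,0]<7)|(hsv[...,0]>173))&(hsv[...,1]>150)&(hsv[...,2]>70)
red=red.astype(np.uint8)
w=roi(red,335,375,180,240)
ys,xs=np.nonzero(w);P=np.array([onz(c,u,v,55)[:2] for u,v in zip(xs,ys)])
m=P.mean(0);U,S,V=np.linalg.svd(P-m);d=V[0]*np.sign(V[0][0]);t=(P-m)@d
print('handle',m,'ang',np.degrees(np.arctan2(d[1],d[0])),'ends',m+d*t.min(),m+d*t.max(),len(P))
# head
g=((hsv[...,1]<60)&(hsv[...,2]>70)).astype(np.uint8);g=roi(g,335,370,155,190)
cs,_=cv2.findContours(g,cv2.RETR_EXTERNAL,cv2.CHAIN_APPROX_NONE);k=max(cs,key=cv2.contourArea)
(u,v),r=cv2.minEnclosingCircle(k);print('head',u,v,r,onz(c,u,v,60),cv2.contourArea(k))
dk=((hsv[...,2]<70)).astype(np.uint8);dk=roi(dk,341,361,160,180);ys,xs=np.nonzero(dk);print('hole',xs.mean(),ys.mean(),onz(c,xs.mean(),ys.mean(),60),onz(c,xs.mean(),ys.mean(),54),len(xs))
# screw
g=((hsv[...,1]<90)&(hsv[...,2]>70)).astype(np.uint8);g=roi(g,226,246,160,182)
ys,xs=np.nonzero(g);print('screw',xs.mean(),ys.mean(),len(xs),onz(c,xs.mean(),ys.mean(),108))
Z={}
for nm,b in(('L',(185,202,192,210)),('R',(276,293,178,194))):
    g=((hsv[...,1]<70)&(hsv[...,2]>90)).astype(np.uint8);g=roi(g,*b);ys,xs=np.nonzero(g);Z[nm]=onz(c,xs.mean(),ys.mean(),136);print('stop',nm,xs.mean(),ys.mean(),len(xs),Z[nm])
L,R=Z['L'],Z['R'];y=(L-R)[:2];print(np.linalg.norm(y));y/=np.linalg.norm(y);x=np.array([y[1],-y[0]]);print('clamp ang',np.degrees(np.arctan2(x[1],x[0])),'screw from stops',(L+R)[:2]/2+75*x)
for n,p in dict(TL=(192,147),TR=(273,135)).items(): pass
# rest board corners (z=10)
for p in ((336.8,161),(363.2,160.3),(341.8,245.3),(369.3,244.8)): print('rest corner',onz(c,*p,10)[:2])
for p in ((320+142/5.7,145+487/5.7),(320+275/5.7,145+482/5.7)): print('block',onz(c,*p,38)[:2])
E
```

```text
handle [ 542.4034607  -231.97984857] ang 5.998149941975903 ends [ 481.00021199 -238.43158549] [ 603.24017531 -225.5876383 ] 205
head 350.0 172.0 14.560319900512695 [ 651.884488   -218.44923549   60.        ] 438.5
hole 349.5892857142857 169.80357142857142 [ 658.75321416 -217.4465734    60.        ] [ 660.41102165 -218.59017023   54.        ] 56
screw 235.20652173913044 170.66304347826087 92 [645.0816563  124.94027496 108.        ]
stop L 192.3846153846154 200.3846153846154 13 [551.7650731  241.76486533 136.        ]
stop R 283.5 185.28571428571428 14 [593.88510812 -14.83544231 136.        ]
260.03425780320373
clamp ang 9.321771096843854 screw from stops [646.83465857 125.61312092]
rest corner [ 701.63910829 -187.57211867]
rest corner [ 703.25253456 -270.96317253]
rest corner [ 434.19229667 -194.6752359 ]
rest corner [ 435.38651694 -278.56015745]
block [ 476.48896131 -200.90920014]
block [ 478.81574349 -270.98301439]
```

```bash
python3 - <<'E'
from h import *
s=load('scene0.png');t=load('top0.png')
z=cv2.convertScaleAbs(cv2.resize(s['img'][235:305,185:295],None,fx=7,fy=7,interpolation=cv2.INTER_CUBIC),alpha=1.5)
def draw(z,c,p,x0,y0,f,col):
    q=(proj(c,p)-[x0,y0]+.5)*f-.5; cv2.circle(z,tuple(int(round(a)) for a in q),1,col,-1)
zt=cv2.convertScaleAbs(cv2.resize(t['img'][155:250,325:380],None,fx=6,fy=6,interpolation=cv2.INTER_CUBIC),alpha=1.5)
rm=np.array([564.5,-233.8]);a=np.radians(1.5);ex=np.array([np.cos(a),np.sin(a)]);ey=np.array([-ex[1],ex[0]])
for th in np.linspace(0,2*np.pi,90):
    cs=np.array([np.cos(th),np.sin(th)])
    for (img,c,x0,y0,f) in((z,s,185,235,7),(zt,t,325,155,6)):
        p=rm+90*ex+34*cs;draw(img,c,[*p,30],x0,y0,f,(0,255,0));draw(img,c,[*p,10],x0,y0,f,(0,200,0))
        p=np.array([659,-217.5])+36*cs;draw(img,c,[*p,60],x0,y0,f,(255,0,0))
for k in np.linspace(-35,35,40):
  for off in(-10,10):
    p=rm-(86+off)*ex+k*ey
    draw(z,s,[*p,38],185,235,7,(0,255,0));draw(zt,t,[*p,38],325,155,6,(0,255,0))
cv2.imwrite('pics/zd.png',z);cv2.imwrite('pics/ze.png',zt)
E
```

```text
(no output)
```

View pics/zd.png

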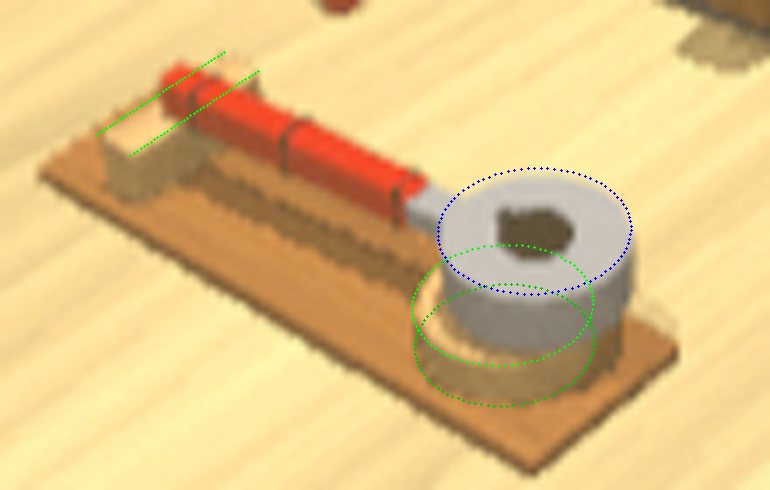

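View pics/ze.png

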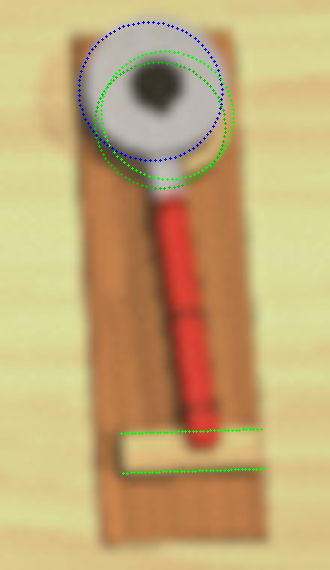

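```bash
python3 - <<'E'
from h import *
s=load('scene0.png');t=load('top0.png')
a=cv2.convertScaleAbs(cv2.resize(s['img'][255:305,235:290],None,fx=8,fy=8,interpolation=cv2.INTER_NEAREST),alpha=2)
b=cv2.convertScaleAbs(cv2.resize(t['img'][155:195,330:372],None,fx=9,fy=10,interpolation=cv2.INTER_NEAREST),alpha=2)
cv2.imwrite('pics/zf.png',np.hstack([a[:400,:420],b[:400,:378]]))
E
```

```text
(no output)
```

View pics/zf.png

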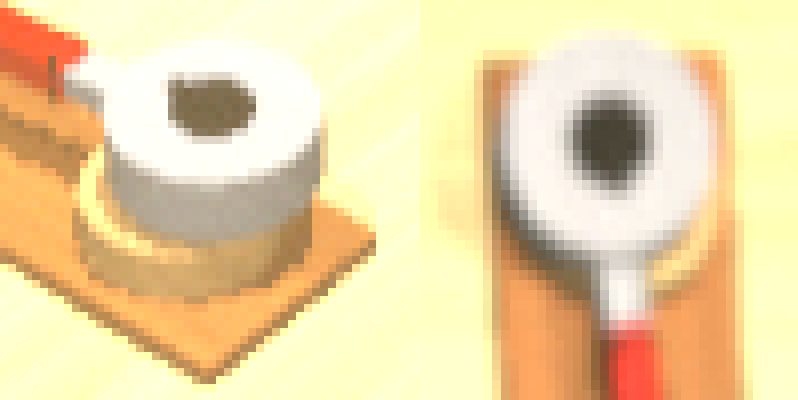

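```bash
python3 - <<'E'
from h import *
s=load('scene0.png');t=load('top0.png')
for v in (282,284,286,288,290,291,292,293): print(v,[(u,*map(int,s['img'][v,u])) for u in range(242,280,1) if u%2==0])
print()
for v in (172,176,178,180,182,184,186): print(v,[(u,*map(int,t['img'][v,u])) for u in range(334,366,2)])
E
```

```text
282 [(242, 51, 95, 138), (244, 46, 75, 99), (246, 81, 125, 157), (248, 72, 115, 143), (250, 54, 86, 107), (252, 68, 81, 91), (254, 74, 84, 91), (256, 77, 86, 93), (258, 77, 86, 92), (260, 77, 86, 92), (262, 75, 84, 90), (264, 75, 85, 90), (266, 73, 83, 89), (268, 74, 83, 88), (270, 62, 76, 86), (272, 42, 66, 86), (274, 47, 85, 121), (276, 50, 87, 125), (278, 51, 89, 122)]
284 [(242, 53, 94, 136), (244, 46, 74, 103), (246, 56, 85, 107), (248, 74, 116, 145), (250, 74, 115, 145), (252, 57, 91, 113), (254, 59, 84, 101), (256, 66, 82, 94), (258, 71, 83, 92), (260, 72, 83, 91), (262, 73, 83, 91), (264, 66, 81, 92), (266, 65, 82, 95), (268, 54, 78, 94), (270, 40, 66, 85), (272, 40, 63, 84), (274, 49, 85, 122), (276, 50, 87, 124), (278, 49, 86, 123)]
286 [(242, 50, 93, 135), (244, 48, 83, 118), (246, 51, 80, 100), (248, 51, 82, 101), (250, 59, 92, 116), (252, 72, 112, 140), (254, 66, 101, 127), (256, 63, 98, 124), (258, 63, 98, 123), (260, 55, 85, 105), (262, 54, 83, 104), (264, 55, 84, 106), (266, 52, 82, 103), (268, 50, 77, 96), (270, 40, 64, 84), (272, 40, 64, 83), (274, 46, 85, 121), (27
[... 3596 characters left out ...]
110), (362, 46, 79, 120), (364, 57, 91, 122)]
184 [(334, 98, 142, 146), (336, 95, 137, 141), (338, 56, 86, 108), (340, 48, 81, 124), (342, 49, 82, 125), (344, 43, 71, 105), (346, 35, 56, 77), (348, 36, 53, 66), (350, 93, 97, 100), (352, 121, 125, 128), (354, 104, 111, 116), (356, 55, 79, 99), (358, 42, 71, 103), (360, 46, 77, 117), (362, 47, 79, 120), (364, 56, 89, 124)]
186 [(334, 98, 142, 147), (336, 95, 137, 141), (338, 56, 86, 107), (340, 48, 82, 124), (342, 50, 84, 126), (344, 45, 76, 115), (346, 42, 71, 108), (348, 37, 61, 90), (350, 78, 83, 89), (352, 111, 116, 128), (354, 93, 99, 121), (356, 57, 82, 121), (358, 47, 81, 124), (360, 48, 81, 123), (362, 47, 79, 119), (364, 55, 88, 123)]
```

```bash
python3 - <<'E'
from h import *
from scipy.spatial.transform import Rotation as Ro
s=state();R=Ro.from_euler('xyz',s['tcp_rot']).as_matrix();print(np.round(R,3))
print('jaw yaw',np.degrees(np.arctan2(R[1,1],R[0,1])),'q1',np.degrees(s['joints'][0]),'q6',np.degrees(s['joints'][5]))
# screw overlay
for n,(x0,y0,w,h) in dict(top=(215,150,45,45),scene=(310,150,60,45)).items():
    c=load(n+'0.png');f=8
    z=cv2.convertScaleAbs(cv2.resize(c['img'][y0:y0+h,x0:x0+w],None,fx=f,fy=f,interpolation=cv2.INTER_CUBIC),alpha=1.5)
    for th in np.linspace(0,2*np.pi,60):
        for r,zz in((17.3,108),(15,108),(0,113),(17.3,84)):
            q=(proj(c,[646.5+r*np.cos(th),125.3+r*np.sin(th),zz])-[x0,y0]+.5)*f-.5
            cv2.circle(z,tuple(int(round(a)) for a in q),1,(0,255,0) if zz>85 else (255,0,0),-1)
    cv2.imwrite('pics/s_%s.png'%n,z)
a=cv2.imread('pics/s_top.png');b=cv2.imread('pics/s_scene.png');cv2.imwrite('pics/zs.png',np.hstack([a,b[:,:430]]))
E
```

```text
[[-0.     0.244  0.97 ]
 [-0.001  0.97  -0.244]
 [-1.    -0.001 -0.   ]]
jaw yaw 75.86051837422518 q1 69.80839068443917 q6 -6.051187521525299
```

View pics/zs.png

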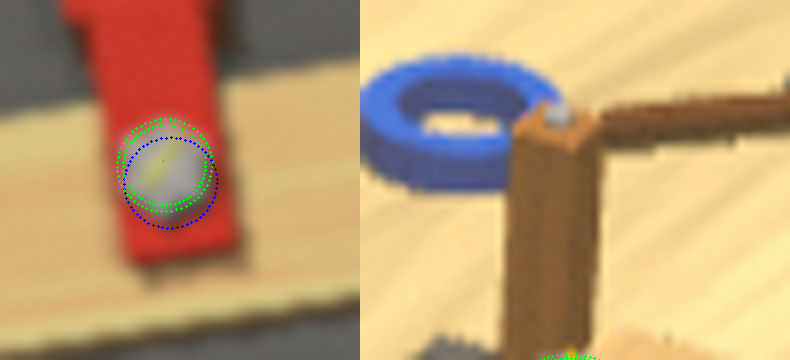

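```bash
python3 - <<'E'
from h import *
c=load('scene0.png');x0,y0,w,h,f=310,180,60,50,10
z=cv2.convertScaleAbs(cv2.resize(c['img'][y0:y0+h,x0:x0+w],None,fx=f,fy=f,interpolation=cv2.INTER_CUBIC),alpha=1.5)
for th in np.linspace(0,2*np.pi,60):
        for r,zz in((17.3,108),(15,108),(0,113),(17.3,84)):
            q=(proj(c,[646.5+r*np.cos(th),125.3+r*np.sin(th),zz])-[x0,y0]+.5)*f-.5
            cv2.circle(z,tuple(int(round(a)) for a in q),1,(0,255,0) if zz>85 else (255,0,0),-1)
cv2.imwrite('pics/zs2.png',z)
E
```

```text
(no output)
```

View pics/zs2.png

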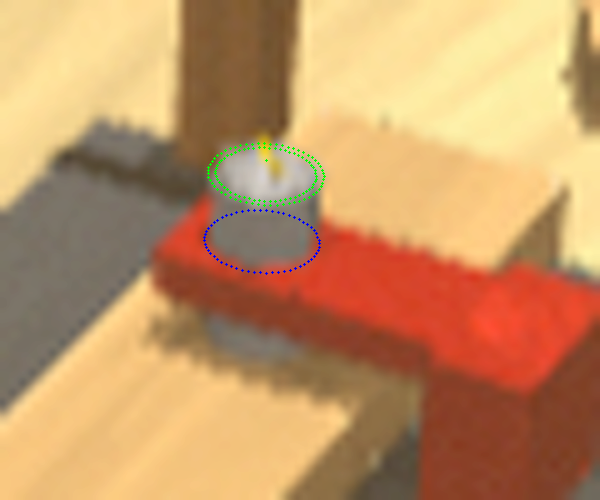

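Request:
{"api": "move_arm", "payload": {"targets": [[0.3,-0.35,0.02,0,0,10,1],[0.3,-0.35,0.02,0,0,20.8,1],[0.3,-0.35,0.02,0,0,20.8,1],[0.3,-0.35,0.02,0,0,20.8,1],[0.3,-0.35,0.02,0,0,20.8,1],[0.3,-0.35,0.02,0,0,20.8,1],[0.3,-0.35,0.02,0,0,20.8,1],[0.3,-0.35,0.02,0,0,20.8,1],[0.3,-0.35,0.02,0,0,20.8,1],[0.3,-0.35,0.02,0,0,20.8,1]]}}

```text
t: 1.1
eef_pos: [455.0, 253.0, 234.6]
tcp_rot: [-0.781, 1.57, -0.669]
ft_force: [-0.3, 0.4, -0.3]
opening: 1.002
```

The overlay puts the screw at (646.5, 125.3), within about 1 mm. Next I move over the wrench grip.

Request:
{"api": "move_arm", "payload": {"targets": [[0.117,-0.484,-0.08,0,0,0,1],[0.117,-0.484,-0.08,0,0,0,1],[0.117,-0.484,-0.08,0,0,0,1],[0.117,-0.484,-0.08,0,0,0,1],[0.117,-0.484,-0.08,0,0,0,1],[0.117,-0.484,-0.08,0,0,0,1],[0.117,-0.484,-0.08,0,0,0,1],[0.117,-0.484,-0.08,0,0,0,1],[0.117,-0.484,-0.08,0,0,0,1],[0.117,-0.484,-0.08,0,0,0,1]]}}

```text
t: 2.1
eef_pos: [568.8, -225.3, 154.8]
tcp_rot: [2.135, 1.57, 2.251]
ft_force: [-0.3, 0.7, 0.7]
opening: 1.0
```

Request:
{"api": "move_arm", "payload": {"targets": [[0,0,0,0,0,0,0.2],[0,0,0,0,0,0,0.2],[0,0,0,0,0,0,0.2]]}}

```text
t: 2.4
eef_pos: [568.5, -222.5, 155.3]
tcp_rot: [2.183, 1.57, 2.3]
ft_force: [0.1, 0.4, -0.2]
opening: 0.801
```

```bash
cat >> h.py <<'E'
from scipy.spatial.transform import Rotation as Ro
def pose():
    s=state();R=Ro.from_euler('xyz',s['tcp_rot']).as_matrix()
    print('t',round(s['t'],2),'tcp',np.round(s['eef_pos'],1),'jawyaw %.2f'%np.degrees(np.arctan2(R[1,1],R[0,1])),'down',np.round(R[:,0],3),'F',np.round(s['ft_force'],1),'M',np.round(s['moment'],2),'open %.3f'%s['opening'],'q',np.round(s['joints'],2));return s,R
E
python3 - <<'E'
from h import *
pose();snap('top','top1.png');
c=snap('scene','scene1.png')
cv2.imwrite('pics/v1.png',cv2.convertScaleAbs(cv2.resize(c['img'][180:310,150:320],None,fx=4,fy=4,interpolation=cv2.INTER_CUBIC),alpha=1.4))
E
```

```text
t 2.4 tcp [ 568.5 -222.5  155.3] jawyaw 96.70 down [-0.001  0.001 -1.   ] F [ 0.1  0.4 -0.2] M [ 0.04 -0.01  0.  ] open 0.801 q [-0.48  0.53  1.66  0.    0.95 -2.17]
```

View pics/v1.png

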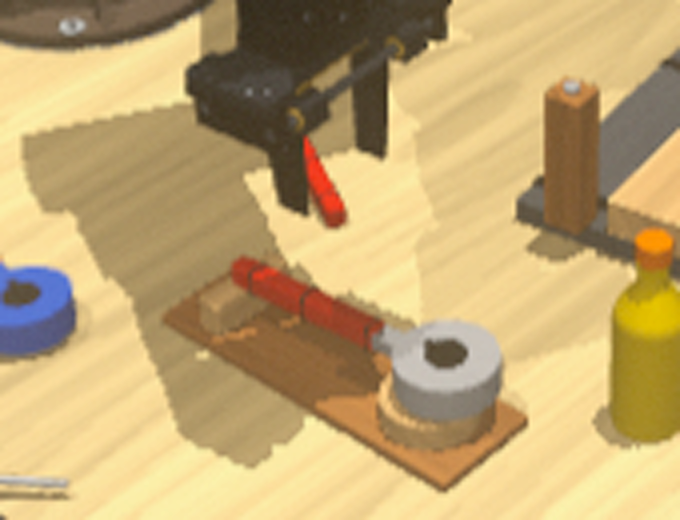

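Request:
{"api": "move_arm", "payload": {"targets": [[0.001,-0.005,-0.05,0,0,0,0.2],[0.001,-0.005,-0.09,0,0,0,0.2],[0.001,-0.005,-0.11,0,0,0,0.2],[0.001,-0.005,-0.126,0,0,0,0.2],[0.001,-0.005,-0.126,0,0,0,0.2],[0.001,-0.005,-0.126,0,0,0,0.2]]}}

```text
t: 3.1
eef_pos: [570.0, -228.1, 30.0]
tcp_rot: [-0.325, 1.57, -0.208]
ft_force: [-0.5, -0.7, 0.2]
opening: 0.606
```

```bash
python3 - <<'E'
from h import *
pose()
c=snap('scene','scene2.png')
cv2.imwrite('pics/v2.png',cv2.convertScaleAbs(cv2.resize(c['img'][180:310,150:320],None,fx=4,fy=4,interpolation=cv2.INTER_CUBIC),alpha=1.4))
E
```

```text
t 3.1 tcp [ 570.  -228.1   30. ] jawyaw 96.72 down [ 0. -0. -1.] F [-0.5 -0.7  0.2] M [-0.03 -0.06 -0.03] open 0.606 q [-0.49  0.7   1.74  0.    0.7  -2.18]
```

View pics/v2.png

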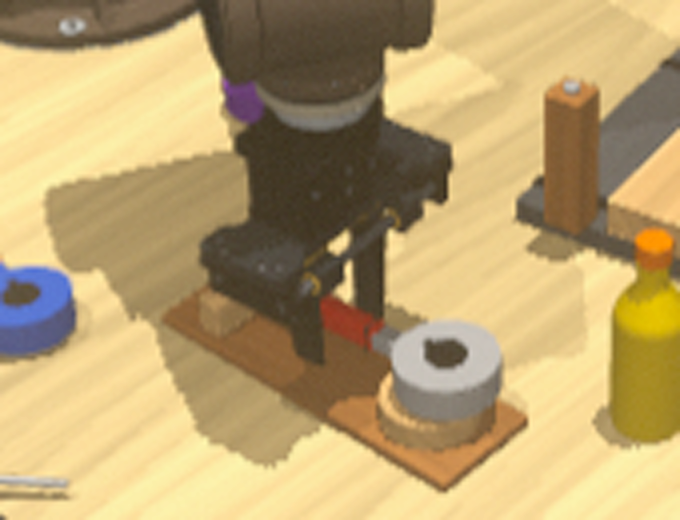

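The fingers straddle the handle, so I close.

Request:
{"api": "move_arm", "payload": {"targets": [[0,0,-0.001,0,0,0,-0.5],[0,0,-0.001,0,0,0,-1],[0,0,-0.001,0,0,0,-1],[0,0,-0.001,0,0,0,-1],[0,0,-0.001,0,0,0,-1],[0,0,-0.001,0,0,0,-1],[0,0,-0.001,0,0,0,-1],[0,0,-0.001,0,0,0,-1],[0,0,-0.001,0,0,0,-1],[0,0,-0.001,0,0,0,-1]]}}

```text
t: 4.15
eef_pos: [569.7, -228.9, 28.4]
tcp_rot: [-0.529, 1.571, -0.413]
ft_force: [-0.5, -1.4, 1.3]
opening: 0.165
```

```bash
python3 - <<'E'
from h import *
pose()
E
```

```text
t 4.15 tcp [ 569.7 -228.9   28.4] jawyaw 96.66 down [ 0. -0. -1.] F [-0.5 -1.4  1.3] M [-0.25  0.05 -0.06] open 0.165 q [-0.49  0.71  1.74  0.    0.69 -2.18]
```

Request:
{"api": "move_arm", "payload": {"targets": [[0,0,0.01,0,0,0,-1],[0,0,0.04,0,0,0,-1],[0,0,0.08,0,0,0,-1],[0,0,0.12,0,0,0,-1],[0,0,0.16,0,0,0,-1],[0,0,0.17,0,0,0,-1],[0,0,0.17,0,0,0,-1]]}}

```text
t: 4.85
eef_pos: [569.8, -228.7, 199.5]
tcp_rot: [-0.554, 1.569, -0.438]
ft_force: [-0.4, 0.3, -3.9]
opening: 0.166
```

Request:
{"api": "move_arm", "payload": {"targets": [[0,0.04,0,0,0,6,-1],[0,0.08,0,0,0,12,-1],[0,0.12,0,0,0,18,-1],[0.004,0.16,0,0,0,24,-1],[0.008,0.2,0,0,0,30,-1],[0.012,0.24,0,0,0,36,-1],[0.015,0.27,0,0,0,40,-1],[0.015,0.288,0,0,0,40,-1],[0.015,0.288,0,0,0,40,-1],[0.015,0.288,0,0,0,40,-1]]}}

```text
t: 5.85
eef_pos: [583.9, 59.2, 196.5]
tcp_rot: [2.361, 1.568, -3.107]
ft_force: [-0.1, -0.7, -3.7]
opening: 0.165
```

Request:
{"api": "move_arm", "payload": {"targets": [[0,0,0,0,0,0,-1],[0,0,0,0,0,0,-1]]}}

```text
t: 6.05
eef_pos: [584.5, 58.3, 197.8]
tcp_rot: [2.284, 1.57, 3.097]
ft_force: [-0.0, 0.2, -4.6]
opening: 0.167
```

```bash
python3 - <<'E'
from h import *
s,R=pose()
c=snap('scene','scene3.png');t=snap('top','top3.png')
cv2.imwrite('pics/v3.png',cv2.convertScaleAbs(c['img'],alpha=1.4));cv2.imwrite('pics/v3t.png',cv2.convertScaleAbs(cv2.resize(t['img'][90:240,160:310],None,fx=4,fy=4,interpolation=cv2.INTER_CUBIC),alpha=1.4))
E
```

```text
t 6.05 tcp [584.5  58.3 197.8] jawyaw 136.58 down [-0.001  0.    -1.   ] F [-0.   0.2 -4.6] M [-0.02  0.13  0.05] open 0.167 q [-0.01  0.46  1.67  0.    1.01 -2.4 ]
```

View pics/v3.png

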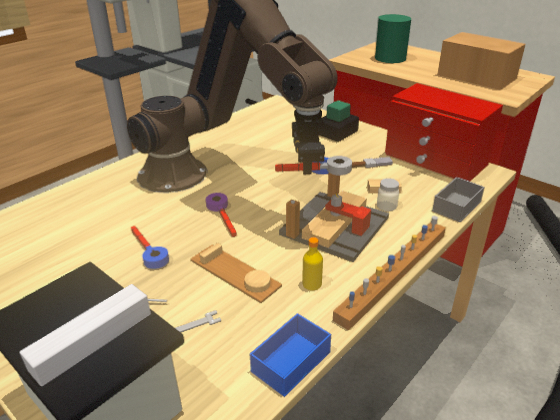

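View pics/v3t.png

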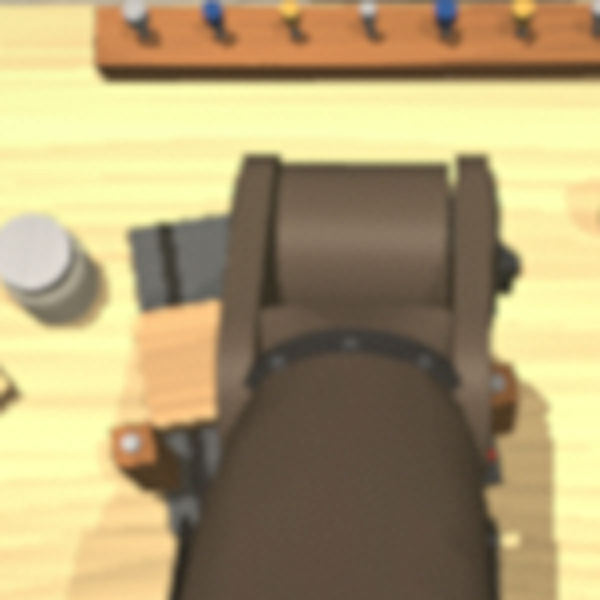

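```bash
python3 - <<'E'
from h import *
c=load('scene3.png')
def ov(z,x0,y0,f,pts,col):
    for p in pts:
        q=(proj(c,p)-[x0,y0]+.5)*f-.5; cv2.circle(z,tuple(int(round(a)) for a in q),1,col,-1)
x0,y0,w,h,f=270,145,100,60,7
z=cv2.convertScaleAbs(cv2.resize(c['img'][y0:y0+h,x0:x0+w],None,fx=f,fy=f,interpolation=cv2.INTER_CUBIC),alpha=1.5)
T=np.linspace(0,2*np.pi,80)
ov(z,x0,y0,f,[(646.3+36*np.cos(t),123.7+36*np.sin(t),228.8) for t in T],(255,0,0))
a=np.radians(46.58);ov(z,x0,y0,f,[(584.5+k*np.cos(a),58.3+k*np.sin(a),226.8) for k in range(-95,60,3)],(0,255,0))
cv2.imwrite('pics/v4.png',z)
x0,y0,w,h,f=185,235,110,70,7
z=cv2.convertScaleAbs(cv2.resize(c['img'][y0:y0+h,x0:x0+w],None,fx=f,fy=f,interpolation=cv2.INTER_CUBIC),alpha=1.5)
rm=np.array([564.5,-233.8]);a=np.radians(1.5);ex=np.array([np.cos(a),np.sin(a)]);ey=np.array([-ex[1],ex[0]])
ov(z,x0,y0,f,[(*(rm+90*ex+34*np.array([np.cos(t),np.sin(t)])),30) for t in T],(0,255,0))
ov(z,x0,y0,f,[(*(rm-(86+o)*ex+k*ey),38) for o in(-10,10) for k in np.linspace(-35,35,30)],(0,255,0))
cv2.imwrite('pics/v5.png',z)
E
```

```text
(no output)
```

View pics/v4.png

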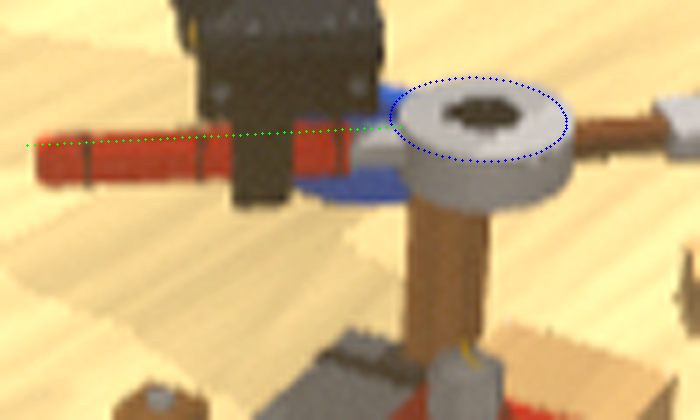

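View pics/v5.png

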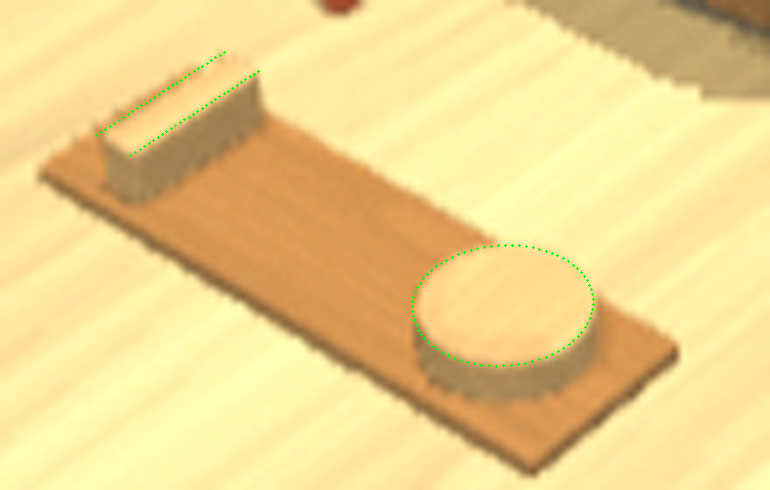

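```bash
cat >> h.py <<'E'
def headfit(c,z,guess,verbose=True):
    """top face of head: bright low-sat blob nearest guess; centroid of filled convex hull -> xy at z"""
    hsv=cv2.cvtColor(c['img'],cv2.COLOR_BGR2HSV)
    g=proj(c,[*guess,z])
    m=((hsv[...,1]<50)&(hsv[...,2]>100)).astype(np.uint8)
    o=np.zeros_like(m);a,b=int(g[0]),int(g[1]);o[b-16:b+17,a-20:a+21]=m[b-16:b+17,a-20:a+21]
    cs,_=cv2.findContours(o,cv2.RETR_EXTERNAL,cv2.CHAIN_APPROX_NONE);k=cv2.convexHull(max(cs,key=cv2.contourArea))
    e=cv2.fitEllipse(k);M=cv2.moments(k);ce=np.array([M['m10']/M['m00'],M['m01']/M['m00']])
    T=np.linspace(0,2*np.pi,200);ex=np.array([proj(c,[guess[0]+36*np.cos(t),guess[1]+36*np.sin(t),z]) for t in T]).astype(np.float32)
    Mx=cv2.moments(ex.reshape(-1,1,2));cx=np.array([Mx['m10']/Mx['m00'],Mx['m01']/Mx['m00']])
    if verbose: print('bbox',cv2.boundingRect(k),'expected',ex.min(0),ex.max(0))
    p=onz(c,*(g+ce-cx),z);print('ell',e,'cent',ce,'exp cent',cx,'->',np.round(p,1));return p
E
python3 - <<'E'
from h import *
headfit(load('scene0.png'),60,[659,-217.5])
headfit(load('scene3.png'),228.8,[646.3,123.7])
h=headfit(load('top0.png'),60,[659,-217.5])
E
```

```text
bbox (243, 260, 32, 19) expected [247.07599 258.56656] [274.67807 276.5328 ]
ell ((259.2510681152344, 268.31854248046875), (18.398338317871094, 32.22612380981445), 96.93226623535156) cent [259.69802975 268.44028951] exp cent [260.87707041 267.54912112] -> [ 659.1 -222.1   60. ]
bbox (321, 156, 31, 12) expected [325.25482 155.62924] [350.4959  167.57784]
ell ((335.7046813964844, 161.75404357910156), (11.77021312713623, 34.14977264404297), 90.98279571533203) cent [336.98373984 161.70919325] exp cent [337.87589491 161.60370059] -> [644.7 121.5 228.8]
bbox (339, 158, 24, 28) expected [337.6912  158.26096] [361.53885 181.29024]
ell ((350.694580078125, 170.66644287109375), (22.216930389404297, 27.99229621887207), 171.34593200683594) cent [350.67621229 170.10500191] exp cent [349.61483719 169.77563128] -> [ 657.9 -220.7   60. ]
```

Request:
{"api": "move_arm", "payload": {"targets": [[-0.0015,0,-0.03,0,0,0,-1],[-0.0015,0,-0.055,0,0,0,-1],[-0.0015,0,-0.07,0,0,0,-1],[-0.0015,0,-0.075,0,0,0,-1],[-0.0015,0,-0.078,0,0,0,-1],[-0.0015,0,-0.078,0,0,0,-1]]}}

```text
t: 6.75
eef_pos: [583.4, 59.1, 120.7]
tcp_rot: [-0.68, 1.57, 0.134]
ft_force: [0.8, 0.0, -3.4]
opening: 0.17
```

```bash
cat > look.py <<'E'
import sys
from h import *
n=sys.argv[1];s,R=pose()
c=snap('scene','scene%s.png'%n)
x0,y0,w,h,f=260,145,120,85,6.5
z=cv2.convertScaleAbs(cv2.resize(c['img'][y0:y0+h,x0:x0+w],None,fx=f,fy=f,interpolation=cv2.INTER_CUBIC),alpha=1.5)
p=s['eef_pos'];a=np.arctan2(R[1,1],R[0,1])-np.pi/2
for ce,zz,col in(((p[0]+90*np.cos(a),p[1]+90*np.sin(a)),p[2]+31,(255,0,0)),((646.5,125.3),p[2]+31,(0,255,0))):
  for t in np.linspace(0,2*np.pi,80):
    q=(proj(c,[ce[0]+36*np.cos(t),ce[1]+36*np.sin(t),zz])-[x0,y0]+.5)*f-.5; cv2.circle(z,tuple(int(round(b)) for b in q),1,col,-1)
cv2.imwrite('pics/v%s.png'%n,z)
print('yaw',np.degrees(a),'ctr',p[0]+90*np.cos(a),p[1]+90*np.sin(a))
E
python3 look.py 10
```

```text
t 6.75 tcp [583.4  59.1 120.7] jawyaw 136.64 down [ 0.001  0.    -1.   ] F [ 0.8  0.  -3.4] M [0.06 0.22 0.01] open 0.170 q [-0.01  0.55  1.75  0.    0.84 -2.4 ]
yaw 46.64483484252108 ctr 645.2141449127042 124.51888307049657
```

View pics/v10.png

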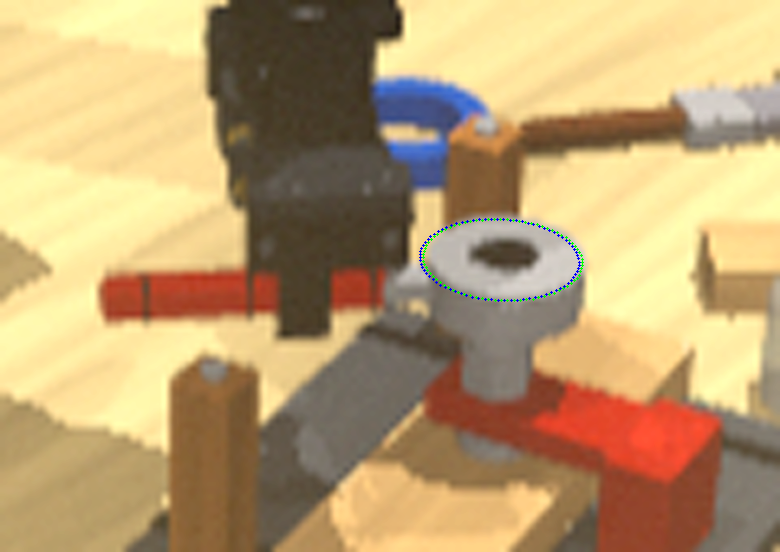

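Request:
{"api": "move_arm", "payload": {"targets": [[-0.0005,-0.0005,-0.006,0,0,0,-1],[-0.0005,-0.0005,-0.01,0,0,0,-1],[-0.0005,-0.0005,-0.0125,0,0,0,-1],[-0.0005,-0.0005,-0.0145,0,0,0,-1],[-0.0005,-0.0005,-0.0155,0,0,0,-1],[-0.0005,-0.0005,-0.0155,0,0,0,-1]]}}

```text
t: 7.4
eef_pos: [582.9, 58.7, 105.2]
tcp_rot: [-0.808, 1.57, 0.006]
ft_force: [-0.4, -1.1, 0.2]
opening: 0.167
```

```bash
python3 look.py 11
```

```text
t 7.4 tcp [582.9  58.7 105.2] jawyaw 136.66 down [ 0.001  0.    -1.   ] F [-0.4 -1.1  0.2] M [0.08 0.12 0.05] open 0.167 q [-0.01  0.57  1.77  0.    0.81 -2.4 ]
yaw 46.65841806154707 ctr 644.6784852081638 124.1231230472487
```

View pics/v11.png

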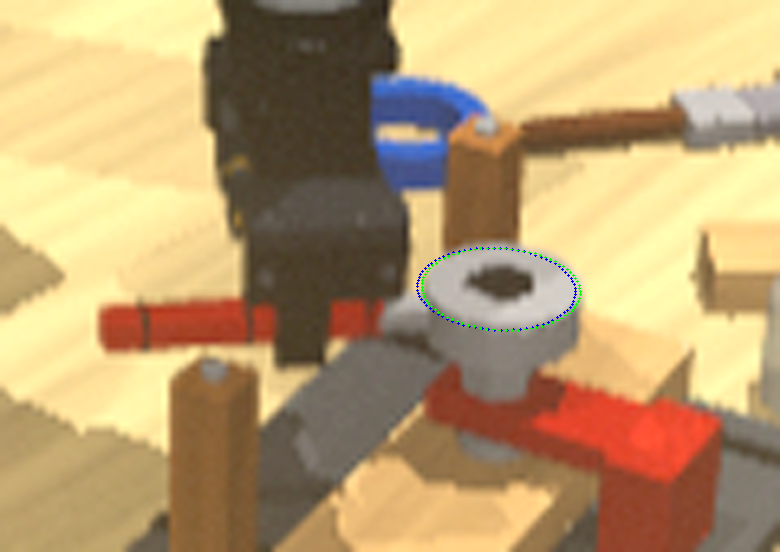

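Request:
{"api": "move_arm", "payload": {"targets": [[0,0,-0.001,0,0,0,-1],[0,0,-0.002,0,0,0,-1],[0,0,-0.002,0,0,0,-1]]}}

```text
t: 7.75
eef_pos: [582.7, 58.5, 103.0]
tcp_rot: [-1.343, 1.571, -0.529]
ft_force: [-2.5, -4.7, 4.3]
opening: 0.168
```

```bash
python3 -c "
from h import *
pose()"
```

```text
t 7.75 tcp [582.7  58.5 103. ] jawyaw 136.65 down [ 0. -0. -1.] F [-2.5 -4.7  4.3] M [-0.35  0.1  -0.13] open 0.168 q [-0.01  0.57  1.77 -0.    0.8  -2.4 ]
```

```bash
cat > arc.py <<'E'
import sys
from h import *
# usage: arc.py psi0 psi1 step dz r
p0,p1,st,r=map(float,sys.argv[1:5]);dz=sys.argv[5] if len(sys.argv)>5 else '0'
n=int(np.ceil(abs(p1-p0)/st))
rows=[]
for i in range(1,n+1):
    p=p0+(p1-p0)*i/n;a,b=np.radians(p0),np.radians(p)
    d=-r*(np.array([np.cos(b),np.sin(b)])-np.array([np.cos(a),np.sin(a)]))/1000
    rows.append('[%.4f, %.4f, %s, 0, 0, %.1f, -1]'%(d[0],d[1],dz,p-p0))
print(', '.join(rows))
E
python3 arc.py 46.65 22.65 3 93
```

```text
[-0.0035, 0.0034, 0, 0, 0, -3.0, -1], [-0.0067, 0.0070, 0, 0, 0, -6.0, -1], [-0.0098, 0.0108, 0, 0, 0, -9.0, -1], [-0.0127, 0.0148, 0, 0, 0, -12.0, -1], [-0.0153, 0.0188, 0, 0, 0, -15.0, -1], [-0.0178, 0.0230, 0, 0, 0, -18.0, -1], [-0.0200, 0.0274, 0, 0, 0, -21.0, -1], [-0.0220, 0.0318, 0, 0, 0, -24.0, -1]
```

Applying a −0.5/−0.7 mm centring shift along with the swing.

Request:
{"api": "move_arm", "payload": {"targets": [[-0.004,0.0027,0,0,0,-3,-1],[-0.0072,0.0063,0,0,0,-6,-1],[-0.0103,0.0101,0,0,0,-9,-1],[-0.0132,0.0141,0,0,0,-12,-1],[-0.0158,0.0181,0,0,0,-15,-1],[-0.0183,0.0223,0,0,0,-18,-1],[-0.0205,0.0267,0,0,0,-21,-1],[-0.0225,0.0311,0,0,0,-24,-1]]}}

```text
t: 8.55
eef_pos: [559.8, 90.3, 102.2]
tcp_rot: [2.501, 1.57, 2.895]
ft_force: [1.2, 0.7, -3.7]
opening: 0.169
```

```bash
cat >> look.py <<'E'
C=np.array([646.5,125.3]);F=s['ft_force'];M=s['moment'];d=p[:2]-C
ar=np.array([np.cos(a),np.sin(a)]);at=np.array([-ar[1],ar[0]])
print('r',np.hypot(*d),'bearing',np.degrees(np.arctan2(-d[1],-d[0])),'Frad %.1f Ftan %.1f'%(F[:2]@ar,F[:2]@at),'T about screw %.2f'%(d[0]/1000*F[1]-d[1]/1000*F[0]+M[2]))
E
python3 look.py 12
```

```text
t 8.55 tcp [559.8  90.3 102.2] jawyaw 112.54 down [-0.001  0.    -1.   ] F [ 1.2  0.7 -3.7] M [ 0.04  0.06 -0.02] open 0.169 q [ 0.04  0.55  1.82  0.    0.78 -1.92]
yaw 22.544903421902138 ctr 642.880082317231 124.77689373475825
r 93.54821942568469 bearing 21.990745555683237 Frad 1.3 Ftan 0.2 T about screw -0.04
```

View pics/v12.png

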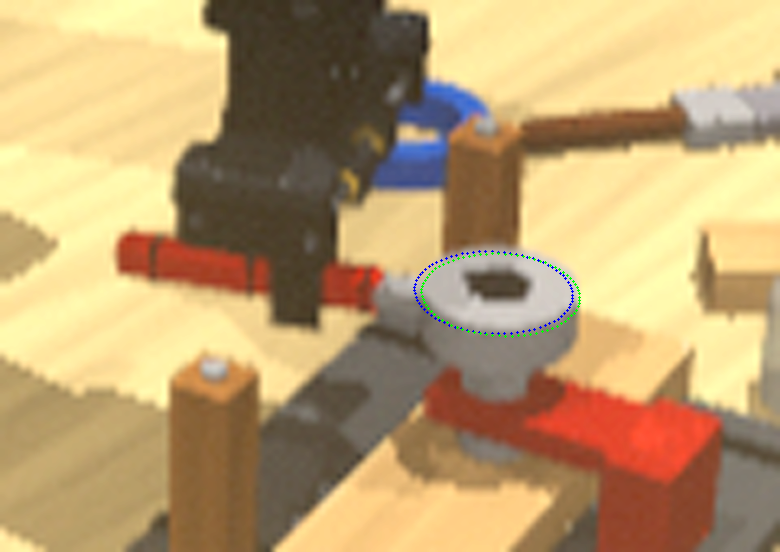

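The contact force has gone, so it has dropped in. I follow it down.

Request:
{"api": "move_arm", "payload": {"targets": [[0,0,-0.003,0,0,0,-1],[0,0,-0.006,0,0,0,-1],[0,0,-0.009,0,0,0,-1],[0,0,-0.011,0,0,0,-1],[0,0,-0.012,0,0,0,-1],[0,0,-0.013,0,0,0,-1]]}}

```text
t: 9.2
eef_pos: [560.2, 89.8, 89.7]
tcp_rot: [2.126, 1.571, 2.521]
ft_force: [0.2, 1.1, -3.5]
opening: 0.169
```

```bash
python3 look.py 13
```

```text
t 9.2 tcp [560.2  89.8  89.7] jawyaw 112.66 down [-0.  0. -1.] F [ 0.2  1.1 -3.5] M [0.08 0.13 0.01] open 0.169 q [ 0.04  0.57  1.83  0.    0.75 -1.92]
yaw 22.664730995736054 ctr 643.2201391274795 124.45010390188789
r 93.3553043826511 bearing 22.3703854074295 Frad 0.6 Ftan 0.9 T about screw -0.07
```

View pics/v13.png

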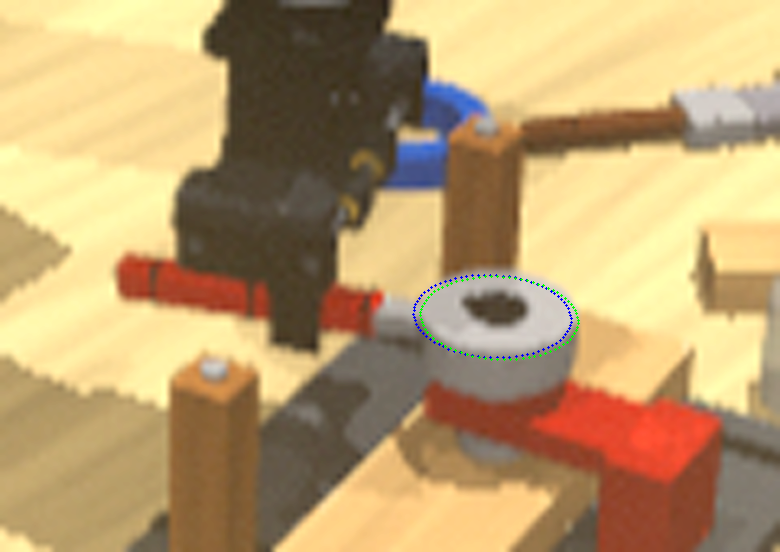

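Request:
{"api": "move_arm", "payload": {"targets": [[0,0,-0.001,0,0,0,-1],[0,0,-0.002,0,0,0,-1],[0,0,-0.003,0,0,0,-1],[0,0,-0.003,0,0,0,-1]]}}

```text
t: 9.65
eef_pos: [560.1, 89.8, 86.7]
tcp_rot: [2.423, 1.571, 2.819]
ft_force: [0.8, 0.5, -3.4]
opening: 0.167
```

```bash
python3 look.py 14; python3 arc.py 22.6 -27.4 5 93
```

```text
t 9.65 tcp [560.1  89.8  86.7] jawyaw 112.66 down [-0.  0. -1.] F [ 0.8  0.5 -3.4] M [0.   0.11 0.02] open 0.167 q [ 0.04  0.57  1.83  0.    0.74 -1.92]
yaw 22.660590144530737 ctr 643.1543840800305 124.51228139652153
r 93.39252222320354 bearing 22.31576697195052 Frad 0.9 Ftan 0.2 T about screw 0.00
[-0.0028, 0.0076, 0, 0, 0, -5.0, -1], [-0.0049, 0.0155, 0, 0, 0, -10.0, -1], [-0.0063, 0.0234, 0, 0, 0, -15.0, -1], [-0.0070, 0.0315, 0, 0, 0, -20.0, -1], [-0.0071, 0.0396, 0, 0, 0, -25.0, -1], [-0.0064, 0.0477, 0, 0, 0, -30.0, -1], [-0.0050, 0.0557, 0, 0, 0, -35.0, -1], [-0.0029, 0.0636, 0, 0, 0, -40.0, -1], [-0.0001, 0.0712, 0, 0, 0, -45.0, -1], [0.0033, 0.0785, 0, 0, 0, -50.0, -1]
```

Request:
{"api": "move_arm", "payload": {"targets": [[0,0,-0.001,0,0,0,-1],[0,0,-0.002,0,0,0,-1],[0,0,-0.002,0,0,0,-1]]}}

```text
t: 10.0
eef_pos: [560.3, 89.8, 85.0]
tcp_rot: [-0.117, 1.57, 0.278]
ft_force: [-1.0, -0.2, 0.2]
opening: 0.166
```

```bash
python3 look.py 15
```

```text
t 10.0 tcp [560.3  89.8  85. ] jawyaw 112.66 down [ 0.  0. -1.] F [-1.  -0.2  0.2] M [ 0.06 -0.01 -0.04] open 0.166 q [ 0.04  0.57  1.83  0.    0.74 -1.92]
yaw 22.65762036399118 ctr 643.3415374660142 124.50021934284096
r 93.22402594849996 bearing 22.363434359051126 Frad -1.0 Ftan 0.2 T about screw -0.06
```

View pics/v15.png

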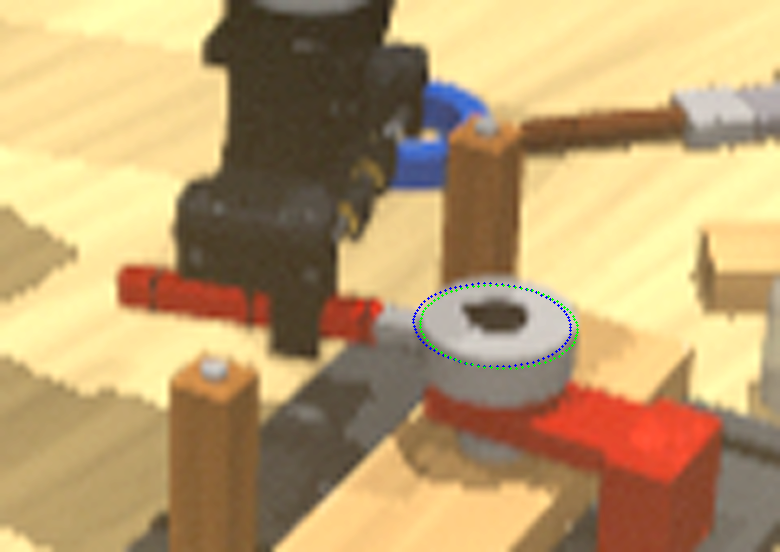

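The socket is home: light contact after a drop of about 19 mm. First tightening stroke.

Request:
{"api": "move_arm", "payload": {"targets": [[-0.0028,0.0076,0,0,0,-5.0,-1],[-0.0049,0.0155,0,0,0,-10.0,-1],[-0.0063,0.0234,0,0,0,-15.0,-1],[-0.007,0.0315,0,0,0,-20.0,-1],[-0.0071,0.0396,0,0,0,-25.0,-1],[-0.0064,0.0477,0,0,0,-30.0,-1],[-0.005,0.0557,0,0,0,-35.0,-1]]}}

```text
t: 10.75
eef_pos: [555.6, 146.0, 85.1]
tcp_rot: [0.323, 1.57, 0.105]
ft_force: [1.3, 0.3, -1.6]
opening: 0.169
```

```bash
python3 look.py 16; python3 arc.py -12.35 -32.35 5 93
```

```text
t 10.75 tcp [555.6 146.   85.1] jawyaw 77.49 down [ 0.001  0.    -1.   ] F [ 1.3  0.3 -1.6] M [ 0.05 -0.36  0.3 ] open 0.169 q [ 0.14  0.58  1.81 -0.    0.75 -1.21]
yaw -12.51409686639448 ctr 643.4544425555844 126.44893461794373
r 93.2232976975333 bearing -12.797879876843503 Frad 1.2 Ftan 0.6 T about screw 0.25
[0.0021, 0.0078, 0, 0, 0, -5.0, -1], [0.0048, 0.0155, 0, 0, 0, -10.0, -1], [0.0082, 0.0228, 0, 0, 0, -15.0, -1], [0.0123, 0.0299, 0, 0, 0, -20.0, -1]
```

View pics/v16.png

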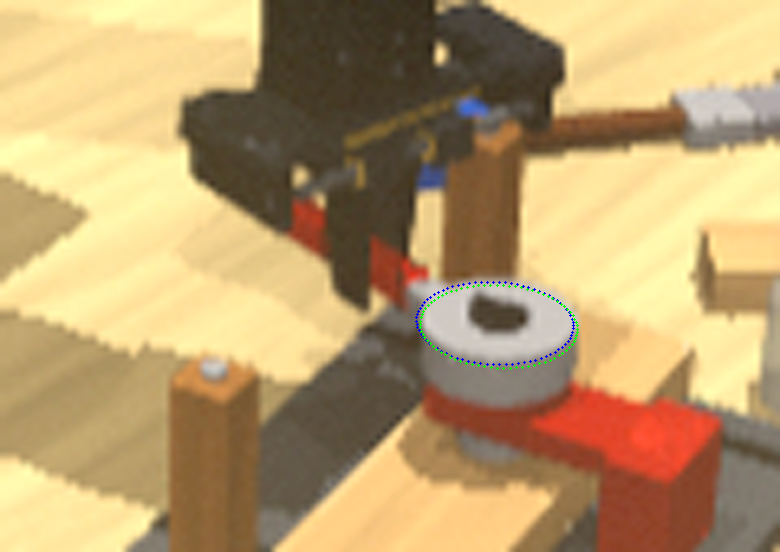

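Request:
{"api": "move_arm", "payload": {"targets": [[0.0021,0.0078,0,0,0,-5.0,-1],[0.0048,0.0155,0,0,0,-10.0,-1],[0.0082,0.0228,0,0,0,-15.0,-1],[0.0123,0.0299,0,0,0,-20.0,-1]]}}

```text
t: 11.2
eef_pos: [567.8, 175.8, 85.1]
tcp_rot: [0.87, 1.57, 0.305]
ft_force: [1.3, 2.1, 0.1]
opening: 0.165
```

```bash
python3 look.py 17; python3 arc.py -32.35 49.65 8.2 93
```

```text
t 11.2 tcp [567.8 175.8  85.1] jawyaw 57.61 down [ 0.001  0.    -1.   ] F [1.3 2.1 0.1] M [ 0.19 -0.29  0.41] open 0.165 q [ 0.19  0.6   1.76  0.    0.78 -0.82]
yaw -32.39297108133424 ctr 643.7694625789048 127.62586946559296
r 93.5530129607711 bearing -32.6998899023817 Frad -0.1 Ftan 2.5 T about screw 0.18
[-0.0063, -0.0117, 0, 0, 0, 8.2, -1], [-0.0109, -0.0242, 0, 0, 0, 16.4, -1], [-0.0136, -0.0372, 0, 0, 0, 24.6, -1], [-0.0144, -0.0505, 0, 0, 0, 32.8, -1], [-0.0134, -0.0638, 0, 0, 0, 41.0, -1], [-0.0104, -0.0767, 0, 0, 0, 49.2, -1], [-0.0057, -0.0891, 0, 0, 0, 57.4, -1], [0.0008, -0.1008, 0, 0, 0, 65.6, -1], [0.0089, -0.1113, 0, 0, 0, 73.8, -1], [0.0184, -0.1206, 0, 0, 0, 82.0, -1]
```

Return stroke (slipping), back to about +48°.

Request:
{"api": "move_arm", "payload": {"targets": [[-0.0063,-0.0117,0,0,0,8.2,-1],[-0.0109,-0.0242,0,0,0,16.4,-1],[-0.0136,-0.0372,0,0,0,24.6,-1],[-0.0144,-0.0505,0,0,0,32.8,-1],[-0.0134,-0.0638,0,0,0,41.0,-1],[-0.0104,-0.0767,0,0,0,49.2,-1],[-0.0057,-0.0891,0,0,0,57.4,-1],[0.0008,-0.1008,0,0,0,65.6,-1],[0.0089,-0.1113,0,0,0,73.8,-1],[0.0164,-0.1186,0,0,0,80.0,-1]]}}

```text
t: 12.25
eef_pos: [584.6, 55.9, 85.1]
tcp_rot: [-0.609, 1.569, 0.231]
ft_force: [1.5, 3.6, -0.6]
opening: 0.165
```

```bash
python3 look.py 18; python3 arc.py 47.65 27.65 5 93
```

```text
t 12.25 tcp [584.6  55.9  85.1] jawyaw 138.12 down [ 0.001  0.    -1.   ] F [ 1.5  3.6 -0.6] M [ 0.6  -0.43 -0.05] open 0.165 q [-0.02  0.59  1.78  0.    0.77 -2.43]
yaw 48.12107665518459 ctr 644.6850343428684 122.9180291068084
r 92.98541615648368 bearing 48.268195857597135 Frad 3.6 Ftan 1.3 T about screw -0.17
[-0.0058, 0.0057, 0, 0, 0, -5.0, -1], [-0.0110, 0.0119, 0, 0, 0, -10.0, -1], [-0.0157, 0.0186, 0, 0, 0, -15.0, -1], [-0.0197, 0.0256, 0, 0, 0, -20.0, -1]
```

View pics/v18.png

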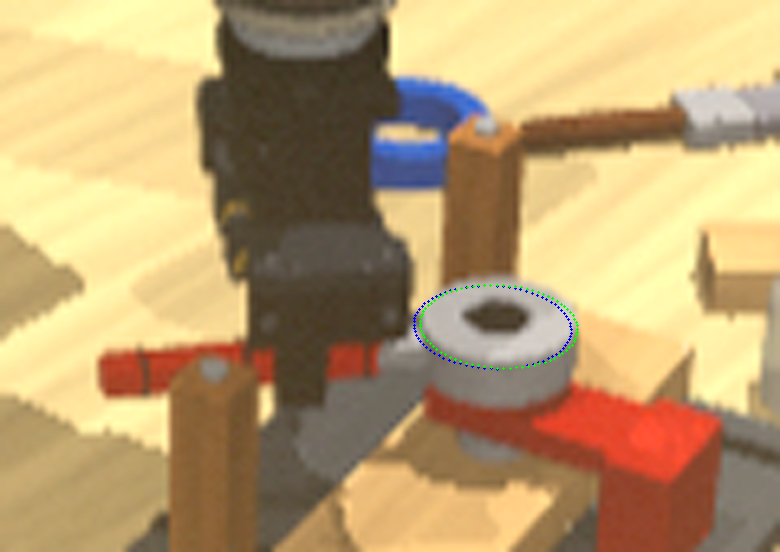

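Request:
{"api": "move_arm", "payload": {"targets": [[-0.0058,0.0057,0,0,0,-5.0,-1],[-0.011,0.0119,0,0,0,-10.0,-1],[-0.0157,0.0186,0,0,0,-15.0,-1],[-0.0197,0.0256,0,0,0,-20.0,-1]]}}

```text
t: 12.7
eef_pos: [564.0, 82.6, 85.1]
tcp_rot: [-0.327, 1.57, 0.152]
ft_force: [0.9, 0.9, -0.9]
opening: 0.169
```

```bash
cat > tq.py <<'E'
from h import *
s,R=pose();p=s['eef_pos'];a=np.arctan2(R[1,1],R[0,1])-np.pi/2;C=np.array([646.5,125.3]);F=s['ft_force'];M=s['moment'];d=p[:2]-C
ar=np.array([np.cos(a),np.sin(a)]);at=np.array([-ar[1],ar[0]])
print('yaw %.1f'%np.degrees(a),'r %.1f'%np.hypot(*d),'Frad %.1f Ftan %.1f'%(F[:2]@ar,F[:2]@at),'T about screw %.2f'%(d[0]/1000*F[1]-d[1]/1000*F[0]+M[2]))
E
python3 tq.py; python3 arc.py 27.65 12.65 5 93;python3 arc.py 12.65 -2.35 5 93;python3 arc.py -2.35 -17.35 5 93;python3 arc.py -17.35 -34.35 4 93
```

```text
t 12.7 tcp [564.   82.6  85.1] jawyaw 117.45 down [ 0.001  0.    -1.   ] F [ 0.9  0.9 -0.9] M [ 0.22 -0.29 -0.03] open 0.169 q [ 0.03  0.58  1.82  0.    0.74 -2.02]
yaw 27.4 r 92.9 Frad 1.2 Ftan 0.4 T about screw -0.06
[-0.0034, 0.0073, 0, 0, 0, -5.0, -1], [-0.0062, 0.0150, 0, 0, 0, -10.0, -1], [-0.0084, 0.0228, 0, 0, 0, -15.0, -1]
[-0.0014, 0.0080, 0, 0, 0, -5.0, -1], [-0.0022, 0.0161, 0, 0, 0, -10.0, -1], [-0.0022, 0.0242, 0, 0, 0, -15.0, -1]
[0.0004, 0.0061, 0, 0, 0, -3.8, -1], [0.0013, 0.0121, 0, 0, 0, -7.5, -1], [0.0025, 0.0181, 0, 0, 0, -11.3, -1], [0.0042, 0.0239, 0, 0, 0, -15.0, -1]
[0.0018, 0.0052, 0, 0, 0, -3.4, -1], [0.0039, 0.0103, 0, 0, 0, -6.8, -1], [0.0063, 0.0153, 0, 0, 0, -10.2, -1], [0.0090, 0.0201, 0, 0, 0, -13.6, -1], [0.0120, 0.0247, 0, 0, 0, -17.0, -1]
```

Request:
{"api": "move_arm", "payload": {"targets": [[-0.0034,0.0073,0,0,0,-5.0,-1],[-0.0062,0.015,0,0,0,-10.0,-1],[-0.0084,0.0228,0,0,0,-15.0,-1]]}}

```text
t: 13.0
eef_pos: [555.7, 105.4, 85.1]
tcp_rot: [-0.168, 1.57, 0.049]
ft_force: [2.7, -1.0, -0.2]
opening: 0.167
```

```bash
python3 tq.py
```

```text
t 13.0 tcp [555.7 105.4  85.1] jawyaw 102.47 down [ 0.001  0.    -1.   ] F [ 2.7 -1.  -0.2] M [ 0.12 -0.56  0.11] open 0.167 q [ 0.07  0.57  1.83 -0.    0.74 -1.72]
yaw 12.5 r 93.0 Frad 2.4 Ftan -1.5 T about screw 0.25
```

Request:
{"api": "move_arm", "payload": {"targets": [[-0.0014,0.008,0,0,0,-5.0,-1],[-0.0022,0.0161,0,0,0,-10.0,-1],[-0.0022,0.0242,0,0,0,-15.0,-1]]}}

```text
t: 13.3
eef_pos: [553.5, 129.7, 85.1]
tcp_rot: [0.084, 1.57, 0.04]
ft_force: [1.8, 0.1, -0.3]
opening: 0.167
```

```bash
python3 tq.py
```

```text
t 13.3 tcp [553.5 129.7  85.1] jawyaw 87.49 down [ 0.001  0.    -1.   ] F [ 1.8  0.1 -0.3] M [ 0.14 -0.52  0.23] open 0.167 q [ 0.11  0.57  1.83 -0.    0.74 -1.41]
yaw -2.5 r 93.1 Frad 1.7 Ftan 0.2 T about screw 0.22
```

Request:
{"api": "move_arm", "payload": {"targets": [[0.0004,0.0061,0,0,0,-3.8,-1],[0.0013,0.0121,0,0,0,-7.5,-1],[0.0025,0.0181,0,0,0,-11.3,-1]]}}

```text
t: 13.6
eef_pos: [556.0, 147.8, 85.1]
tcp_rot: [0.321, 1.57, 0.081]
ft_force: [1.8, 1.0, -0.6]
opening: 0.169
```

```bash
python3 tq.py
```

```text
t 13.6 tcp [556.  147.8  85.1] jawyaw 76.26 down [ 0.001  0.    -1.   ] F [ 1.8  1.  -0.6] M [ 0.22 -0.38  0.43] open 0.169 q [ 0.15  0.58  1.81 -0.    0.75 -1.19]
yaw -13.7 r 93.2 Frad 1.5 Ftan 1.4 T about screw 0.30
```

```bash
python3 arc.py -13.65 -25.65 4 93;python3 arc.py -25.65 -33.65 4 93
```

```text
[0.0018, 0.0063, 0, 0, 0, -4.0, -1], [0.0039, 0.0124, 0, 0, 0, -8.0, -1], [0.0065, 0.0183, 0, 0, 0, -12.0, -1]
[0.0030, 0.0057, 0, 0, 0, -4.0, -1], [0.0064, 0.0113, 0, 0, 0, -8.0, -1]
```

Request:
{"api": "move_arm", "payload": {"targets": [[0.0018,0.0063,0,0,0,-4.0,-1],[0.0039,0.0124,0,0,0,-8.0,-1],[0.0065,0.0183,0,0,0,-12.0,-1]]}}

```text
t: 13.9
eef_pos: [562.3, 165.8, 85.0]
tcp_rot: [-0.858, 1.57, -1.307]
ft_force: [0.2, -3.0, -1.2]
opening: 0.169
```

```bash
python3 tq.py
```

```text
t 13.9 tcp [562.3 165.8  85. ] jawyaw 64.28 down [ 0.    -0.001 -1.   ] F [ 0.2 -3.  -1.2] M [-0.46 -0.17  0.57] open 0.169 q [ 0.17  0.59  1.78 -0.    0.77 -0.95]
yaw -25.7 r 93.5 Frad 1.5 Ftan -2.6 T about screw 0.81
```

Resistance has jumped to about 0.8 N m. I continue slowly.

Request:
{"api": "move_arm", "payload": {"targets": [[0.003,0.0057,0,0,0,-4.0,-1]]}}

```text
t: 14.0
eef_pos: [565.1, 171.3, 85.0]
tcp_rot: [-1.485, 1.57, -2.003]
ft_force: [-1.1, -3.8, 0.5]
opening: 0.166
```

```bash
python3 tq.py
```

```text
t 14.0 tcp [565.1 171.3  85. ] jawyaw 60.29 down [-0.    -0.001 -1.   ] F [-1.1 -3.8  0.5] M [-0.59 -0.03  0.68] open 0.166 q [ 0.18  0.6   1.77 -0.    0.77 -0.87]
yaw -29.7 r 93.5 Frad 0.9 Ftan -3.8 T about screw 1.03
```

Request:
{"api": "move_arm", "payload": {"targets": [[0.0034,0.0055,0,0,0,-4.0,-1]]}}

```text
t: 14.1
eef_pos: [568.4, 176.8, 84.9]
tcp_rot: [-1.637, 1.57, -2.225]
ft_force: [-2.5, -3.5, 0.7]
opening: 0.168
```

```bash
python3 look.py 20;python3 arc.py -33.65 48.35 8.2 93
```

```text
t 14.1 tcp [568.4 176.8  84.9] jawyaw 56.30 down [-0.001 -0.001 -1.   ] F [-2.5 -3.5  0.7] M [-0.56  0.07  0.65] open 0.168 q [ 0.19  0.6   1.76 -0.    0.78 -0.79]
yaw -33.702553423423474 ctr 643.2302465793312 126.85374394511159
r 93.58380204024716 bearing -33.383133468316444 Frad -0.2 Ftan -4.3 T about screw 1.05
[-0.0066, -0.0116, 0, 0, 0, 8.2, -1], [-0.0114, -0.0240, 0, 0, 0, 16.4, -1], [-0.0144, -0.0369, 0, 0, 0, 24.6, -1], [-0.0156, -0.0502, 0, 0, 0, 32.8, -1], [-0.0148, -0.0634, 0, 0, 0, 41.0, -1], [-0.0122, -0.0765, 0, 0, 0, 49.2, -1], [-0.0077, -0.0890, 0, 0, 0, 57.4, -1], [-0.0015, -0.1007, 0, 0, 0, 65.6, -1], [0.0063, -0.1115, 0, 0, 0, 73.8, -1], [0.0156, -0.1210, 0, 0, 0, 82.0, -1]
```

View pics/v20.png

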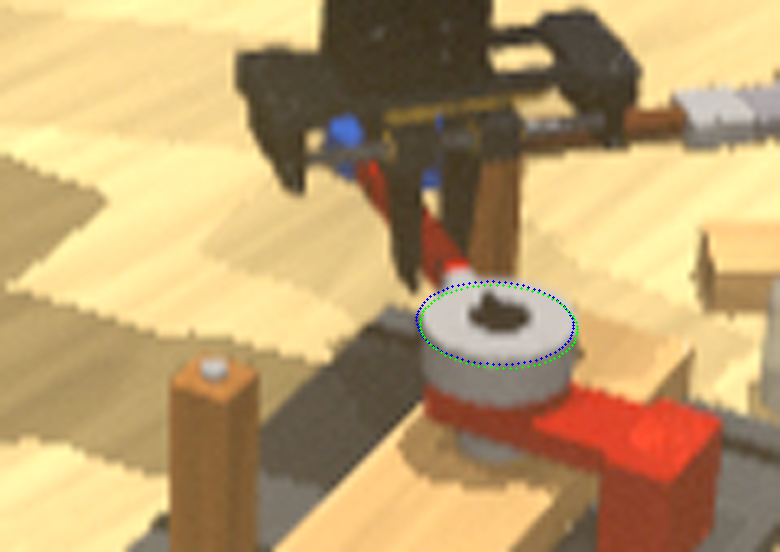

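About 1.05 N m, and the swing limit is near. I return and do one short final stroke.

Request:
{"api": "move_arm", "payload": {"targets": [[-0.0066,-0.0116,0,0,0,8.2,-1],[-0.0114,-0.024,0,0,0,16.4,-1],[-0.0144,-0.0369,0,0,0,24.6,-1],[-0.0156,-0.0502,0,0,0,32.8,-1],[-0.0148,-0.0634,0,0,0,41.0,-1]]}}

```text
t: 14.65
eef_pos: [554.2, 113.2, 85.1]
tcp_rot: [0.161, 1.569, 0.297]
ft_force: [5.0, 2.1, -1.7]
opening: 0.165
```

```bash
python3 tq.py;python3 arc.py 7.35 -32.65 4 93
```

```text
t 14.65 tcp [554.2 113.2  85.1] jawyaw 97.79 down [ 0.001  0.    -1.   ] F [ 5.   2.1 -1.7] M [ 0.34 -0.89  0.05] open 0.165 q [ 0.08  0.57  1.83  0.    0.74 -1.62]
yaw 7.8 r 93.1 Frad 5.3 Ftan 1.4 T about screw -0.08
[-0.0006, 0.0065, 0, 0, 0, -4.0, -1], [-0.0008, 0.0130, 0, 0, 0, -8.0, -1], [-0.0005, 0.0194, 0, 0, 0, -12.0, -1], [0.0003, 0.0259, 0, 0, 0, -16.0, -1], [0.0015, 0.0323, 0, 0, 0, -20.0, -1], [0.0031, 0.0385, 0, 0, 0, -24.0, -1], [0.0052, 0.0447, 0, 0, 0, -28.0, -1], [0.0077, 0.0507, 0, 0, 0, -32.0, -1], [0.0106, 0.0565, 0, 0, 0, -36.0, -1], [0.0139, 0.0621, 0, 0, 0, -40.0, -1]
```

Request:
{"api": "move_arm", "payload": {"targets": [[-0.0006,0.0065,0,0,0,-4.0,-1],[-0.0008,0.013,0,0,0,-8.0,-1],[-0.0005,0.0194,0,0,0,-12.0,-1]]}}

```text
t: 14.95
eef_pos: [553.7, 133.3, 85.1]
tcp_rot: [0.551, 1.57, 0.469]
ft_force: [1.7, 2.9, 0.4]
opening: 0.166
```

```bash
python3 tq.py;python3 arc.py -4.65 -32.65 4 93
```

```text
t 14.95 tcp [553.7 133.3  85.1] jawyaw 85.28 down [ 0.001  0.001 -1.   ] F [1.7 2.9 0.4] M [ 0.41 -0.38  0.2 ] open 0.166 q [ 0.12  0.58  1.82  0.    0.74 -1.37]
yaw -4.7 r 93.1 Frad 1.4 Ftan 3.0 T about screw -0.08
[0.0008, 0.0064, 0, 0, 0, -4.0, -1], [0.0020, 0.0128, 0, 0, 0, -8.0, -1], [0.0036, 0.0191, 0, 0, 0, -12.0, -1], [0.0057, 0.0253, 0, 0, 0, -16.0, -1], [0.0082, 0.0312, 0, 0, 0, -20.0, -1], [0.0111, 0.0371, 0, 0, 0, -24.0, -1], [0.0144, 0.0426, 0, 0, 0, -28.0, -1]
```

Request:
{"api": "move_arm", "payload": {"targets": [[0.0008,0.0064,0,0,0,-4.0,-1],[0.002,0.0128,0,0,0,-8.0,-1]]}}

```text
t: 15.15
eef_pos: [555.5, 146.1, 85.0]
tcp_rot: [0.681, 1.57, 0.459]
ft_force: [0.1, 0.3, 0.1]
opening: 0.17
```

```bash
python3 tq.py;python3 arc.py -12.65 -32.65 4 93
```

```text
t 15.15 tcp [555.5 146.1  85. ] jawyaw 77.28 down [ 0.001  0.    -1.   ] F [0.1 0.3 0.1] M [-0.04 -0.23  0.08] open 0.170 q [ 0.14  0.58  1.81  0.    0.75 -1.21]
yaw -12.7 r 93.3 Frad 0.0 Ftan 0.3 T about screw 0.05
[0.0016, 0.0063, 0, 0, 0, -4.0, -1], [0.0037, 0.0124, 0, 0, 0, -8.0, -1], [0.0062, 0.0184, 0, 0, 0, -12.0, -1], [0.0091, 0.0242, 0, 0, 0, -16.0, -1], [0.0124, 0.0298, 0, 0, 0, -20.0, -1]
```

Request:
{"api": "move_arm", "payload": {"targets": [[0.0016,0.0063,0,0,0,-4.0,-1]]}}

```text
t: 15.25
eef_pos: [557.0, 152.3, 85.0]
tcp_rot: [0.884, 1.57, 0.593]
ft_force: [0.5, 2.2, 0.7]
opening: 0.163
```

```bash
python3 tq.py;python3 arc.py -16.65 -34.65 3 93
```

```text
t 15.25 tcp [557.  152.3  85. ] jawyaw 73.29 down [ 0.  0. -1.] F [0.5 2.2 0.7] M [ 0.27 -0.23  0.23] open 0.163 q [ 0.15  0.58  1.8   0.    0.75 -1.13]
yaw -16.7 r 93.5 Frad -0.2 Ftan 2.2 T about screw 0.02
[0.0015, 0.0046, 0, 0, 0, -3.0, -1], [0.0033, 0.0092, 0, 0, 0, -6.0, -1], [0.0053, 0.0136, 0, 0, 0, -9.0, -1], [0.0075, 0.0179, 0, 0, 0, -12.0, -1], [0.0099, 0.0222, 0, 0, 0, -15.0, -1], [0.0126, 0.0262, 0, 0, 0, -18.0, -1]
```

Request:
{"api": "move_arm", "payload": {"targets": [[0.0015,0.0046,0,0,0,-3.0,-1]]}}

```text
t: 15.35
eef_pos: [558.7, 157.2, 85.0]
tcp_rot: [0.833, 1.57, 0.49]
ft_force: [0.8, 2.2, 0.1]
opening: 0.162
```

```bash
python3 look.py 21
```

```text
t 15.35 tcp [558.7 157.2  85. ] jawyaw 70.32 down [ 0.001  0.    -1.   ] F [0.8 2.2 0.1] M [ 0.34 -0.3   0.27] open 0.162 q [ 0.16  0.59  1.8   0.    0.76 -1.07]
yaw -19.684300758067348 ctr 643.4565511212933 126.84318994193553
r 93.3863825414775 bearing -19.946810637784115 Frad 0.0 Ftan 2.4 T about screw 0.05
```

View pics/v21.png

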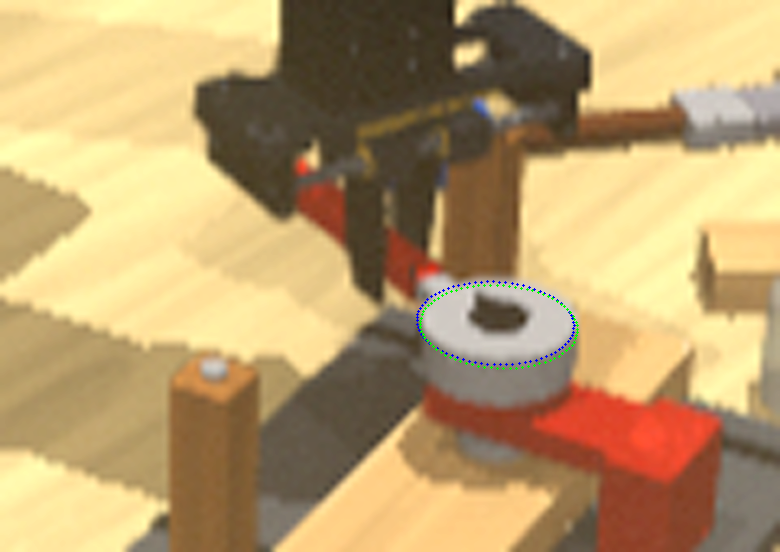

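Request:
{"api": "move_arm", "payload": {"targets": [[0.0018,0.0046,0,0,0,-3.0,-1]]}}

```text
t: 15.5
eef_pos: [560.4, 161.3, 85.0]
tcp_rot: [0.7, 1.57, 0.307]
ft_force: [-0.5, 0.9, 0.2]
opening: 0.168
```

```bash
python3 tq.py
```

```text
t 15.5 tcp [560.4 161.3  85. ] jawyaw 67.48 down [ 0.  0. -1.] F [-0.5  0.9  0.2] M [ 0.25 -0.22  0.44] open 0.168 q [ 0.17  0.59  1.79  0.    0.76 -1.01]
yaw -22.5 r 93.4 Frad -0.9 Ftan 0.6 T about screw 0.38
```

Request:
{"api": "move_arm", "payload": {"targets": [[0.002,0.0044,0,0,0,-3.0,-1]]}}

```text
t: 15.6
eef_pos: [562.3, 165.7, 85.0]
tcp_rot: [-0.067, 1.571, -0.513]
ft_force: [-0.9, 0.4, -0.2]
opening: 0.166
```

```bash
python3 tq.py
```

```text
t 15.6 tcp [562.3 165.7  85. ] jawyaw 64.43 down [ 0. -0. -1.] F [-0.9  0.4 -0.2] M [ 0.1  -0.11  0.53] open 0.166 q [ 0.17  0.59  1.78 -0.    0.77 -0.95]
yaw -25.6 r 93.4 Frad -1.0 Ftan -0.0 T about screw 0.53
```

Request:
{"api": "move_arm", "payload": {"targets": [[0.0022,0.0043,0,0,0,-3.0,-1],[0.0046,0.0085,0,0,0,-6.0,-1]]}}

```text
t: 15.8
eef_pos: [566.6, 174.0, 84.9]
tcp_rot: [-1.875, 1.57, -2.426]
ft_force: [-1.3, -2.1, 1.1]
opening: 0.166
```

```bash
python3 tq.py
```

```text
t 15.8 tcp [566.6 174.   84.9] jawyaw 58.44 down [-0.001 -0.001 -1.   ] F [-1.3 -2.1  1.1] M [-0.33  0.1   0.61] open 0.166 q [ 0.19  0.6   1.76 -0.    0.78 -0.83]
yaw -31.6 r 93.5 Frad -0.0 Ftan -2.4 T about screw 0.84
```

Request:
{"api": "move_arm", "payload": {"targets": [[0.0026,0.0041,0,0,0,-3.0,-1]]}}

```text
t: 15.9
eef_pos: [569.1, 177.9, 84.9]
tcp_rot: [-1.826, 1.57, -2.429]
ft_force: [-2.7, -2.2, 1.2]
opening: 0.17
```

```bash
python3 tq.py; python3 arc.py -34.65 39.35 8.2 93
```

```text
t 15.9 tcp [569.1 177.9  84.9] jawyaw 55.45 down [-0.001 -0.001 -1.   ] F [-2.7 -2.2  1.2] M [-0.5   0.23  0.64] open 0.170 q [ 0.19  0.61  1.75 -0.    0.78 -0.77]
yaw -34.5 r 93.6 Frad -1.0 Ftan -3.4 T about screw 0.95
[-0.0062, -0.0103, 0, 0, 0, 7.4, -1], [-0.0110, -0.0213, 0, 0, 0, 14.8, -1], [-0.0143, -0.0328, 0, 0, 0, 22.2, -1], [-0.0161, -0.0447, 0, 0, 0, 29.6, -1], [-0.0164, -0.0567, 0, 0, 0, 37.0, -1], [-0.0152, -0.0686, 0, 0, 0, 44.4, -1], [-0.0124, -0.0803, 0, 0, 0, 51.8, -1], [-0.0081, -0.0915, 0, 0, 0, 59.2, -1], [-0.0024, -0.1021, 0, 0, 0, 66.6, -1], [0.0046, -0.1118, 0, 0, 0, 74.0, -1]
```

Request:
{"api": "move_arm", "payload": {"targets": [[-0.0062,-0.0103,0,0,0,7.4,-1],[-0.011,-0.0213,0,0,0,14.8,-1],[-0.0143,-0.0328,0,0,0,22.2,-1],[-0.0161,-0.0447,0,0,0,29.6,-1],[-0.0164,-0.0567,0,0,0,37.0,-1],[-0.0152,-0.0686,0,0,0,44.4,-1],[-0.0124,-0.0803,0,0,0,51.8,-1],[-0.0081,-0.0915,0,0,0,59.2,-1],[-0.0024,-0.1021,0,0,0,66.6,-1],[0.0046,-0.1118,0,0,0,74.0,-1]]}}

```text
t: 16.9
eef_pos: [575.0, 66.0, 85.1]
tcp_rot: [-0.418, 1.569, 0.276]
ft_force: [5.5, 3.6, -1.4]
opening: 0.168
```

```bash
python3 look.py 22; python3 arc.py 39.35 24.35 5 93;  python3 arc.py 24.35 18.35 3 93; python3 arc.py 18.35 12.35 3 93;python3 arc.py 12.35 6.35 3 93;python3 arc.py 6.35 0.35 3 93;python3 arc.py .35 -5.65 3 93
```

```text
t 16.9 tcp [575.   66.   85.1] jawyaw 129.76 down [ 0.002  0.001 -1.   ] F [ 5.5  3.6 -1.4] M [ 0.75 -0.92 -0.13] open 0.168 q [-0.    0.59  1.8   0.    0.75 -2.27]
yaw 39.75879127453108 ctr 644.143857907694 123.53709354115973
r 92.93887226094007 bearing 39.665292171170194 Frad 6.5 Ftan -0.8 T about screw -0.06
[-0.0049, 0.0065, 0, 0, 0, -5.0, -1], [-0.0091, 0.0134, 0, 0, 0, -10.0, -1], [-0.0128, 0.0206, 0, 0, 0, -15.0, -1]
[-0.0019, 0.0045, 0, 0, 0, -3.0, -1], [-0.0035, 0.0091, 0, 0, 0, -6.0, -1]
[-0.0010, 0.0031, 0, 0, 0, -2.0, -1], [-0.0018, 0.0062, 0, 0, 0, -4.0, -1], [-0.0026, 0.0094, 0, 0, 0, -6.0, -1]
[-0.0009, 0.0048, 0, 0, 0, -3.0, -1], [-0.0016, 0.0096, 0, 0, 0, -6.0, -1]
[-0.0004, 0.0049, 0, 0, 0, -3.0, -1], [-0.0006, 0.0097, 0, 0, 0, -6.0, -1]
[0.0001, 0.0049, 0, 0, 0, -3.0, -1], [0.0005, 0.0097, 0, 0, 0, -6.0, -1]
```

View pics/v22.png

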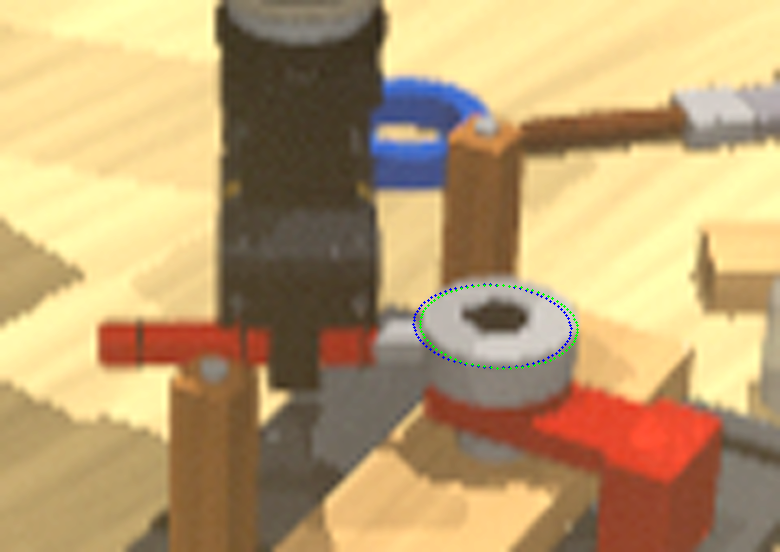

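Request:
{"api": "move_arm", "payload": {"targets": [[-0.0049,0.0065,0,0,0,-5.0,-1],[-0.0091,0.0134,0,0,0,-10.0,-1],[-0.0128,0.0206,0,0,0,-15.0,-1]]}}

```text
t: 17.25
eef_pos: [561.6, 87.3, 85.1]
tcp_rot: [-0.111, 1.569, 0.311]
ft_force: [3.1, 1.3, -0.4]
opening: 0.167
```

Request:
{"api": "move_arm", "payload": {"targets": [[-0.0019,0.0045,0,0,0,-3.0,-1],[-0.0035,0.0091,0,0,0,-6.0,-1]]}}

```text
t: 17.45
eef_pos: [557.8, 96.3, 85.0]
tcp_rot: [-0.037, 1.57, 0.282]
ft_force: [1.3, -0.3, 0.1]
opening: 0.168
```

```bash
python3 tq.py
```

```text
t 17.45 tcp [557.8  96.3  85. ] jawyaw 108.27 down [ 0.001  0.    -1.   ] F [ 1.3 -0.3  0.1] M [ 0.09 -0.28 -0.02] open 0.168 q [ 0.05  0.57  1.83  0.    0.74 -1.84]
yaw 18.3 r 93.3 Frad 1.2 Ftan -0.7 T about screw 0.05
```

Request:
{"api": "move_arm", "payload": {"targets": [[-0.001,0.0031,0,0,0,-2.0,-1],[-0.0018,0.0062,0,0,0,-4.0,-1]]}}

```text
t: 17.65
eef_pos: [556.0, 102.4, 85.0]
tcp_rot: [-0.021, 1.57, 0.229]
ft_force: [1.1, 0.6, 0.2]
opening: 0.167
```

```bash
python3 tq.py; python3 arc.py 14.35 8.35 2 93; python3 arc.py 8.35 2.35 2 93; python3 arc.py 2.35 -3.65 2 93
```

```text
t 17.65 tcp [556.  102.4  85. ] jawyaw 104.32 down [ 0.001  0.    -1.   ] F [1.1 0.6 0.2] M [ 0.2  -0.32  0.09] open 0.167 q [ 0.07  0.57  1.83  0.    0.74 -1.76]
yaw 14.3 r 93.3 Frad 1.2 Ftan 0.3 T about screw 0.06
[-0.0007, 0.0032, 0, 0, 0, -2.0, -1], [-0.0014, 0.0063, 0, 0, 0, -4.0, -1], [-0.0019, 0.0095, 0, 0, 0, -6.0, -1]
[-0.0004, 0.0032, 0, 0, 0, -2.0, -1], [-0.0007, 0.0065, 0, 0, 0, -4.0, -1], [-0.0009, 0.0097, 0, 0, 0, -6.0, -1]
[-0.0001, 0.0032, 0, 0, 0, -2.0, -1], [-0.0000, 0.0065, 0, 0, 0, -4.0, -1], [0.0001, 0.0097, 0, 0, 0, -6.0, -1]
```

Request:
{"api": "move_arm", "payload": {"targets": [[-0.0007,0.0032,0,0,0,-2.0,-1],[-0.0014,0.0063,0,0,0,-4.0,-1],[-0.0019,0.0095,0,0,0,-6.0,-1]]}}

```text
t: 17.95
eef_pos: [554.5, 111.9, 85.1]
tcp_rot: [-0.049, 1.57, 0.097]
ft_force: [2.3, -0.1, -0.1]
opening: 0.164
```

```bash
python3 tq.py
```

```text
t 17.95 tcp [554.5 111.9  85.1] jawyaw 98.34 down [ 0.001  0.    -1.   ] F [ 2.3 -0.1 -0.1] M [ 0.09 -0.47  0.28] open 0.164 q [ 0.08  0.57  1.83  0.    0.74 -1.63]
yaw 8.3 r 93.0 Frad 2.3 Ftan -0.5 T about screw 0.33
```

Request:
{"api": "move_arm", "payload": {"targets": [[-0.0004,0.0032,0,0,0,-2.0,-1],[-0.0007,0.0065,0,0,0,-4.0,-1]]}}

```text
t: 18.15
eef_pos: [553.8, 118.3, 85.1]
tcp_rot: [-0.171, 1.57, -0.095]
ft_force: [1.6, -1.2, -0.3]
opening: 0.165
```

```bash
python3 tq.py;python3 arc.py 4.35 -5.65 2 93
```

```text
t 18.15 tcp [553.8 118.3  85.1] jawyaw 94.35 down [ 0.001 -0.    -1.   ] F [ 1.6 -1.2 -0.3] M [-0.18 -0.45  0.34] open 0.165 q [ 0.09  0.57  1.83 -0.    0.74 -1.55]
yaw 4.4 r 93.0 Frad 1.5 Ftan -1.4 T about screw 0.47
[-0.0002, 0.0032, 0, 0, 0, -2.0, -1], [-0.0003, 0.0065, 0, 0, 0, -4.0, -1], [-0.0002, 0.0097, 0, 0, 0, -6.0, -1], [-0.0001, 0.0130, 0, 0, 0, -8.0, -1], [0.0002, 0.0162, 0, 0, 0, -10.0, -1]
```

Request:
{"api": "move_arm", "payload": {"targets": [[-0.0002,0.0032,0,0,0,-2.0,-1],[-0.0003,0.0065,0,0,0,-4.0,-1],[-0.0002,0.0097,0,0,0,-6.0,-1]]}}

```text
t: 18.45
eef_pos: [553.5, 127.7, 85.0]
tcp_rot: [-0.551, 1.57, -0.579]
ft_force: [2.0, -3.6, 0.4]
opening: 0.168
```

```bash
python3 tq.py
```

```text
t 18.45 tcp [553.5 127.7  85. ] jawyaw 88.38 down [ 0.001 -0.001 -1.   ] F [ 2.  -3.6  0.4] M [-0.56 -0.35  0.48] open 0.168 q [ 0.11  0.57  1.83 -0.    0.74 -1.43]
yaw -1.6 r 93.0 Frad 2.1 Ftan -3.5 T about screw 0.81
```

Request:
{"api": "move_arm", "payload": {"targets": [[0,0.0032,0,0,0,-2.0,-1],[0.0002,0.0065,0,0,0,-4.0,-1]]}}

```text
t: 18.65
eef_pos: [553.8, 134.0, 85.1]
tcp_rot: [-0.592, 1.569, -0.69]
ft_force: [3.5, -4.8, -0.1]
opening: 0.167
```

```bash
python3 tq.py;python3 arc.py -5.65 -15.65 2 93
```

```text
t 18.65 tcp [553.8 134.   85.1] jawyaw 84.39 down [ 0.001 -0.001 -1.   ] F [ 3.5 -4.8 -0.1] M [-0.85 -0.57  0.55] open 0.167 q [ 0.12  0.58  1.82 -0.    0.74 -1.35]
yaw -5.6 r 93.1 Frad 3.9 Ftan -4.5 T about screw 0.97
[0.0004, 0.0032, 0, 0, 0, -2.0, -1], [0.0009, 0.0064, 0, 0, 0, -4.0, -1], [0.0015, 0.0096, 0, 0, 0, -6.0, -1], [0.0022, 0.0128, 0, 0, 0, -8.0, -1], [0.0030, 0.0159, 0, 0, 0, -10.0, -1]
```

Request:
{"api": "move_arm", "payload": {"targets": [[0.0004,0.0032,0,0,0,-2.0,-1],[0.0009,0.0064,0,0,0,-4.0,-1]]}}

```text
t: 18.85
eef_pos: [554.5, 140.3, 85.0]
tcp_rot: [-0.861, 1.57, -1.029]
ft_force: [1.3, -5.3, 0.6]
opening: 0.167
```

```bash
python3 tq.py
```

```text
t 18.85 tcp [554.5 140.3  85. ] jawyaw 80.40 down [ 0.001 -0.001 -1.   ] F [ 1.3 -5.3  0.6] M [-0.82 -0.38  0.58] open 0.167 q [ 0.13  0.58  1.82 -0.    0.75 -1.27]
yaw -9.6 r 93.2 Frad 2.2 Ftan -5.0 T about screw 1.05
```

Request:
{"api": "move_arm", "payload": {"targets": [[0.0006,0.0032,0,0,0,-2.0,-1],[0.0013,0.0064,0,0,0,-4.0,-1]]}}

```text
t: 19.05
eef_pos: [555.8, 146.6, 85.0]
tcp_rot: [-0.99, 1.57, -1.228]
ft_force: [0.4, -5.1, 1.5]
opening: 0.168
```

```bash
python3 tq.py;python3 arc.py -13.65 -23.65 2 93
```

```text
t 19.05 tcp [555.8 146.6  85. ] jawyaw 76.40 down [ 0.    -0.001 -1.   ] F [ 0.4 -5.1  1.5] M [-0.95 -0.36  0.64] open 0.168 q [ 0.14  0.58  1.81 -0.    0.75 -1.19]
yaw -13.6 r 93.2 Frad 1.6 Ftan -4.8 T about screw 1.10
[0.0008, 0.0031, 0, 0, 0, -2.0, -1], [0.0018, 0.0063, 0, 0, 0, -4.0, -1], [0.0028, 0.0093, 0, 0, 0, -6.0, -1], [0.0039, 0.0124, 0, 0, 0, -8.0, -1], [0.0052, 0.0154, 0, 0, 0, -10.0, -1]
```

Request:
{"api": "move_arm", "payload": {"targets": [[0.0008,0.0031,0,0,0,-2.0,-1],[0.0018,0.0063,0,0,0,-4.0,-1],[0.0028,0.0093,0,0,0,-6.0,-1]]}}

```text
t: 19.35
eef_pos: [558.3, 155.9, 84.9]
tcp_rot: [-1.402, 1.569, -1.744]
ft_force: [-0.6, -5.6, 2.1]
opening: 0.166
```

```bash
python3 look.py 23
```

```text
t 19.35 tcp [558.3 155.9  84.9] jawyaw 70.41 down [-0.    -0.001 -1.   ] F [-0.6 -5.6  2.1] M [-1.05 -0.18  0.67] open 0.166 q [ 0.16  0.59  1.8  -0.    0.76 -1.07]
yaw -19.593075073193315 ctr 643.0700805519684 125.69497950618054
r 93.36701381715258 bearing -19.115596446376582 Frad 1.3 Ftan -5.5 T about screw 1.19
```

View pics/v23.png

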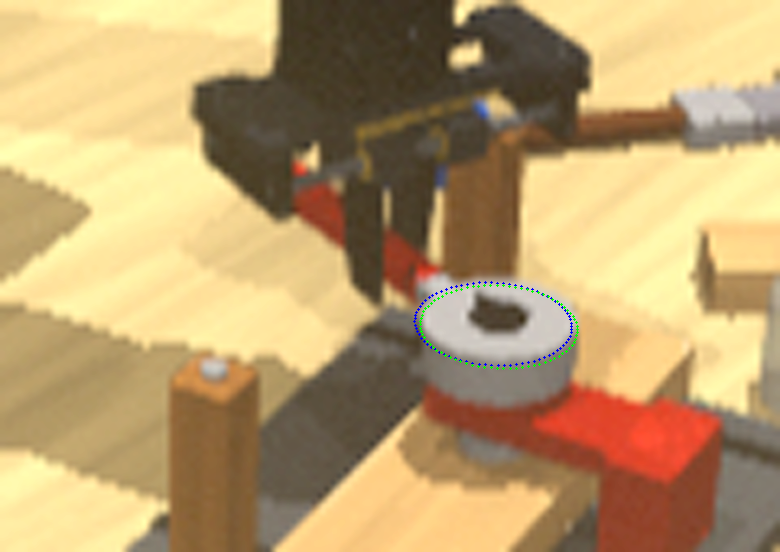

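Request:
{"api": "move_arm", "payload": {"targets": [[0.0012,0.003,0,0,0,-2.0,-1]]}}

```text
t: 19.5
eef_pos: [559.4, 158.8, 84.9]
tcp_rot: [-1.57, 1.569, -1.946]
ft_force: [-1.1, -5.4, 1.2]
opening: 0.167
```

```bash
python3 tq.py; python3 arc.py -21.65 -1.65 7 93
```

```text
t 19.5 tcp [559.4 158.8  84.9] jawyaw 68.47 down [-0.001 -0.001 -1.   ] F [-1.1 -5.4  1.2] M [-0.97 -0.08  0.66] open 0.167 q [ 0.16  0.59  1.79 -0.    0.76 -1.03]
yaw -21.5 r 93.4 Frad 1.0 Ftan -5.4 T about screw 1.17
[-0.0034, -0.0103, 0, 0, 0, 6.7, -1], [-0.0056, -0.0209, 0, 0, 0, 13.3, -1], [-0.0065, -0.0316, 0, 0, 0, 20.0, -1]
```

About 1.2 N m reached: firm. I unload and lift off.

Request:
{"api": "move_arm", "payload": {"targets": [[-0.0034,-0.0103,0,0,0,6.7,-1],[-0.0056,-0.0209,0,0,0,13.3,-1],[-0.0065,-0.0316,0,0,0,20.0,-1],[-0.0065,-0.0316,0,0,0,20.0,-1]]}}

```text
t: 19.9
eef_pos: [553.5, 127.5, 85.1]
tcp_rot: [0.459, 1.57, 0.432]
ft_force: [2.0, 6.2, -0.1]
opening: 0.168
```

Request:
{"api": "move_arm", "payload": {"targets": [[0,0,0.006,0,0,0,-1],[0,0,0.014,0,0,0,-1],[0,0,0.022,0,0,0,-1],[0,0,0.035,0,0,0,-1]]}}

```text
t: 20.3
eef_pos: [555.0, 128.3, 119.1]
tcp_rot: [0.056, 1.568, 0.024]
ft_force: [18.4, -0.3, -18.9]
opening: 0.166
```

```bash
python3 look.py 24
```

```text
t 20.3 tcp [555.  128.3 119.1] jawyaw 88.17 down [ 0.003  0.    -1.   ] F [ 18.4  -0.3 -18.9] M [-0.17 -2.58  0.17] open 0.166 q [ 0.11  0.53  1.8  -0.    0.81 -1.43]
yaw -1.8333374956697044 ctr 644.9544977066241 125.43467644527705
r 91.54905939656163 bearing -1.8866367749769104 Frad 18.4 Ftan 0.3 T about screw 0.15
```

View pics/v24.png

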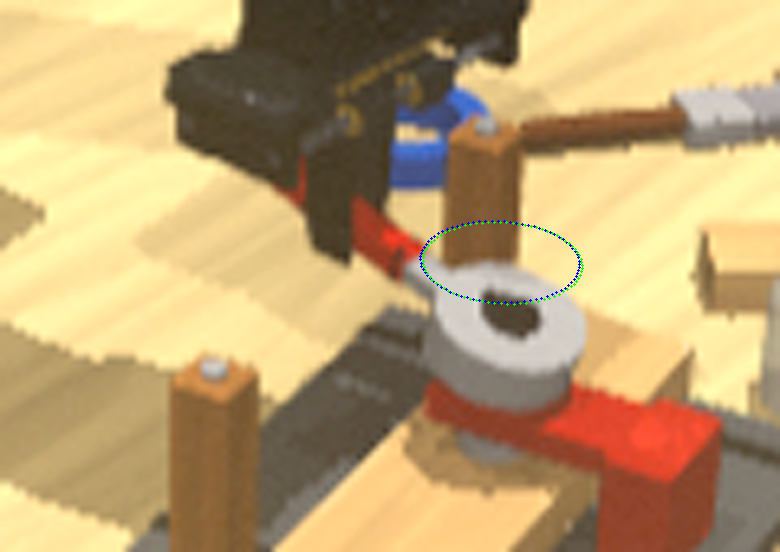

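The socket jammed on lifting and the wrench pivoted in the fingers. I go back down to reseat and level it.

Request:
{"api": "move_arm", "payload": {"targets": [[0,0,-0.008,0,0,0,-1],[0,0,-0.016,0,0,0,-1],[0,0,-0.024,0,0,0,-1],[0,0,-0.03,0,0,0,-1],[0,0,-0.033,0,0,0,-1]]}}

```text
t: 20.85
eef_pos: [550.5, 128.5, 85.5]
tcp_rot: [-3.065, 1.565, -3.096]
ft_force: [-9.8, 1.7, 4.7]
opening: 0.166
```

```bash
python3 look.py 25
```

```text
t 20.85 tcp [550.5 128.5  85.5] jawyaw 88.22 down [-0.006 -0.    -1.   ] F [-9.8  1.7  4.7] M [0.18 1.22 0.15] open 0.166 q [ 0.11  0.57  1.83  0.    0.75 -1.43]
yaw -1.7787626408075663 ctr 640.4970961732508 125.6794469374715
r 96.01198321786869 bearing -1.8938963262871928 Frad -9.8 Ftan 1.4 T about screw 0.02
```

View pics/v25.png

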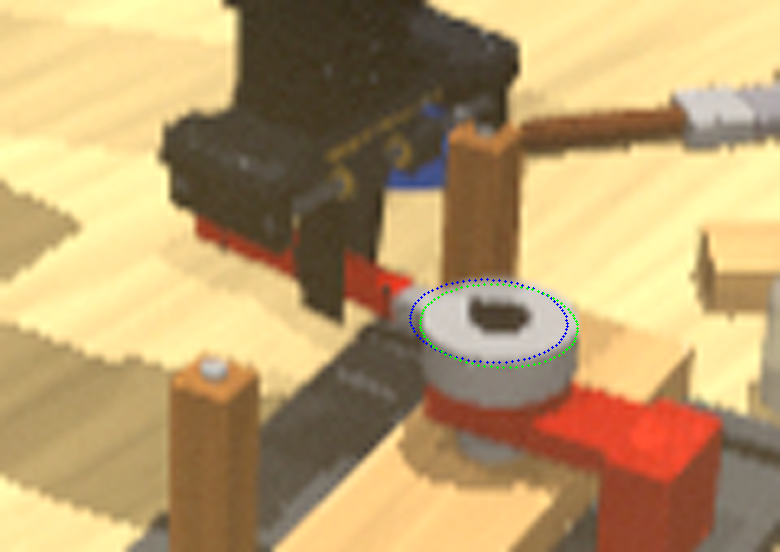

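Request:
{"api": "move_arm", "payload": {"targets": [[-0.0015,0,0,0,0,0,-1],[-0.003,0,0,0,0,0,-1],[-0.003,0,0,0,0,-1.5,-1],[-0.003,0,0,0,0,-1.5,-1]]}}

```text
t: 21.3
eef_pos: [550.1, 128.7, 86.5]
tcp_rot: [2.342, 1.57, 2.285]
ft_force: [0.7, 6.8, -4.6]
opening: 0.167
```

```bash
python3 tq.py
```

```text
t 21.3 tcp [550.1 128.7  86.5] jawyaw 86.75 down [-0.     0.001 -1.   ] F [ 0.7  6.8 -4.6] M [1.17 0.11 0.69] open 0.167 q [ 0.11  0.57  1.83  0.    0.74 -1.4 ]
yaw -3.3 r 96.4 Frad 0.4 Ftan 6.8 T about screw 0.03
```

Request:
{"api": "move_arm", "payload": {"targets": [[0,0.0025,0,0,0,0,-1],[0,0.0025,0,0,0,0,-1]]}}

```text
t: 21.5
eef_pos: [550.2, 130.9, 86.5]
tcp_rot: [3.12, 1.57, 3.064]
ft_force: [1.9, 1.5, -6.2]
opening: 0.166
```

```bash
python3 tq.py
```

```text
t 21.5 tcp [550.2 130.9  86.5] jawyaw 86.79 down [-0.001  0.    -1.   ] F [ 1.9  1.5 -6.2] M [0.35 0.04 0.23] open 0.166 q [ 0.12  0.57  1.83  0.    0.74 -1.4 ]
yaw -3.2 r 96.4 Frad 1.8 Ftan 1.6 T about screw 0.07
```

Request:
{"api": "move_arm", "payload": {"targets": [[0,0.0003,0.001,0,0,0,-1],[0,0.0003,0.002,0,0,0,-1],[0,0.0003,0.003,0,0,0,-1]]}}

```text
t: 21.8
eef_pos: [550.3, 130.8, 89.8]
tcp_rot: [3.011, 1.57, 2.955]
ft_force: [1.7, 2.5, -6.0]
opening: 0.165
```

```bash
python3 look.py 26
```

```text
t 21.8 tcp [550.3 130.8  89.8] jawyaw 86.83 down [-0.  0. -1.] F [ 1.7  2.5 -6. ] M [0.3  0.08 0.18] open 0.165 q [ 0.12  0.56  1.83  0.    0.75 -1.4 ]
yaw -3.1688107959674805 ctr 640.1733450870173 125.8360896503347
r 96.34679409728096 bearing -3.2791513974829822 Frad 1.6 Ftan 2.6 T about screw -0.07
```

View pics/v26.png

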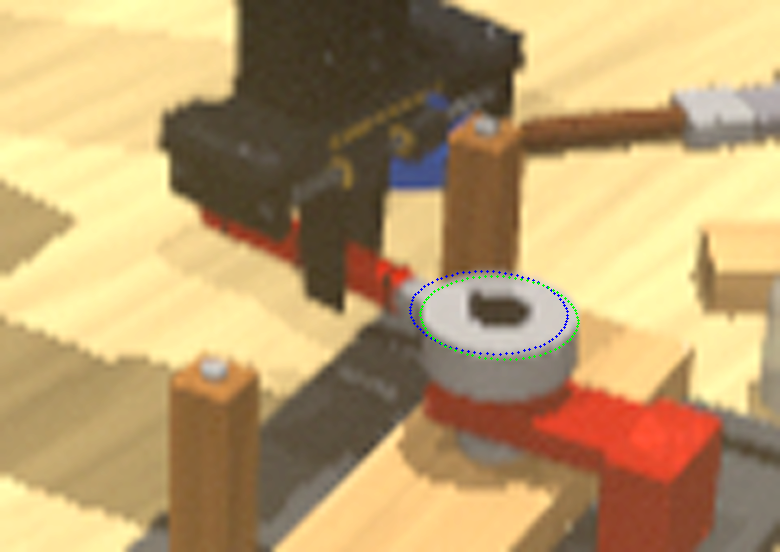

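Request:
{"api": "move_arm", "payload": {"targets": [[0,0.0008,0.0015,0,0,0,-1],[0,0.0008,0.003,0,0,0,-1],[0,0.0008,0.0045,0,0,0,-1],[0,0.0008,0.006,0,0,0,-1]]}}

```text
t: 22.25
eef_pos: [550.8, 131.6, 96.1]
tcp_rot: [0.067, 1.57, 0.011]
ft_force: [6.2, -1.9, -8.1]
opening: 0.168
```

```bash
python3 look.py 27
```

```text
t 22.25 tcp [550.8 131.6  96.1] jawyaw 86.84 down [ 0.001  0.    -1.   ] F [ 6.2 -1.9 -8.1] M [-0.29 -0.52 -0.12] open 0.168 q [ 0.12  0.56  1.82 -0.    0.76 -1.4 ]
yaw -3.156665241976588 ctr 640.7133993037053 126.59485649449736
r 95.85407483753602 bearing -3.7390200689983466 Frad 6.3 Ftan -1.5 T about screw 0.02
```

View pics/v27.png

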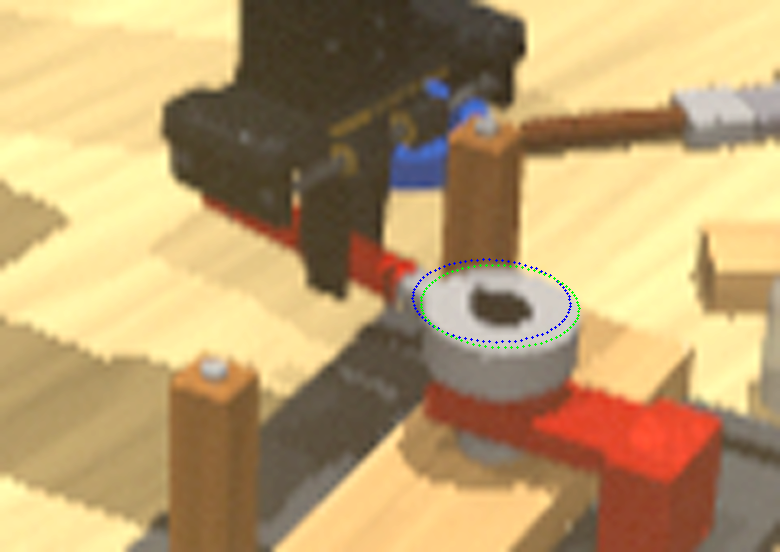

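Request:
{"api": "move_arm", "payload": {"targets": [[0.001,0,0,0,-2,0,-1],[0.002,0,0,0,-4,0,-1],[0.002,0,0,0,-4,0,-1]]}}

```text
t: 22.6
eef_pos: [551.4, 131.6, 95.9]
tcp_rot: [0.053, 1.502, -0.002]
ft_force: [-2.7, -2.2, -3.8]
opening: 0.168
```

```bash
python3 look.py 28
```

```text
t 22.6 tcp [551.4 131.6  95.9] jawyaw 86.86 down [ 0.069 -0.    -0.998] F [-2.7 -2.2 -3.8] M [-0.23  0.68 -0.15] open 0.168 q [ 0.12  0.54  1.87 -0.01  0.67 -1.38]
yaw -3.135154374608625 ctr 641.3023353626695 126.72473010378663
r 95.2746064362406 bearing -3.8197339154604553 Frad -2.6 Ftan -2.3 T about screw 0.07
```

View pics/v28.png

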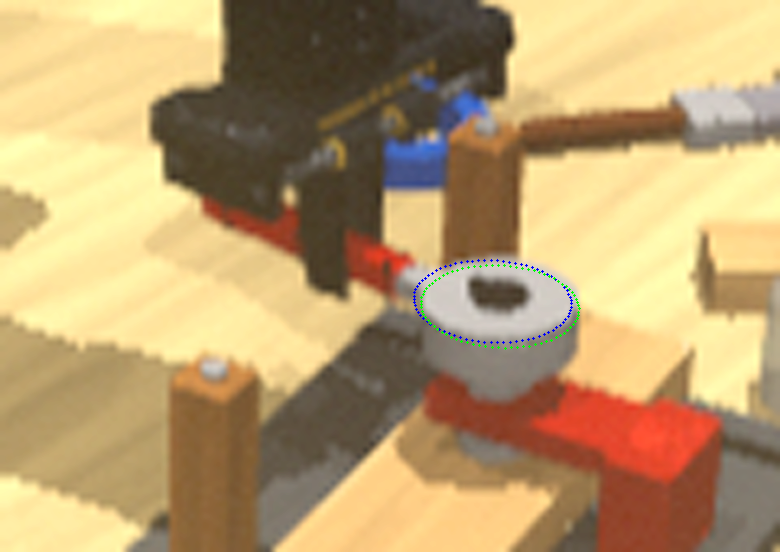

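That worked: the head rose and is level. I lift in small steps with a little pitch.

Request:
{"api": "move_arm", "payload": {"targets": [[-0.001,-0.0005,0.0015,0,-0.5,0,-1],[-0.001,-0.0005,0.003,0,-1,0,-1],[-0.001,-0.0005,0.005,0,-1.5,0,-1]]}}

```text
t: 22.95
eef_pos: [551.5, 131.3, 101.1]
tcp_rot: [0.057, 1.474, 0.002]
ft_force: [0.7, -1.1, -4.0]
opening: 0.167
```

```bash
python3 look.py 29
```

```text
t 22.95 tcp [551.5 131.3 101.1] jawyaw 86.88 down [ 0.097  0.    -0.995] F [ 0.7 -1.1 -4. ] M [ 0.03  0.24 -0.01] open 0.167 q [ 0.12  0.52  1.88 -0.02  0.64 -1.38]
yaw -3.1242637326200167 ctr 641.3746687935231 126.37748644451304
r 95.17977127942048 bearing -3.603769483341848 Frad 0.7 Ftan -1.1 T about screw 0.09
```

View pics/v29.png

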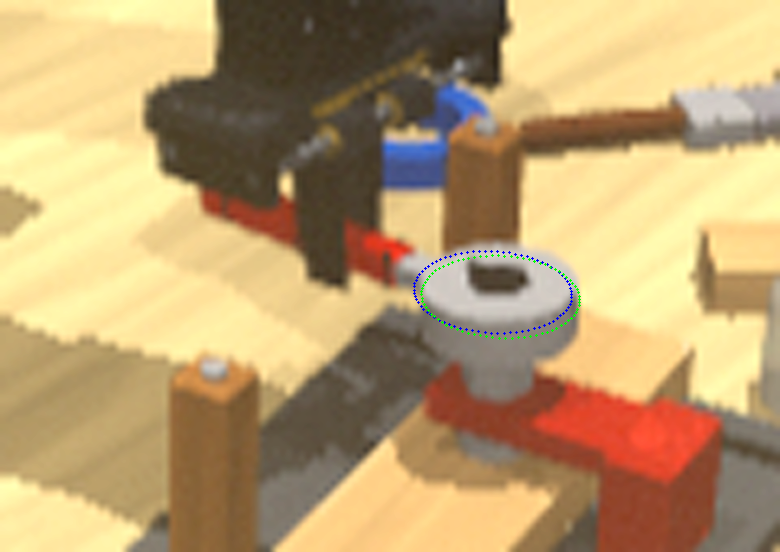

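Request:
{"api": "move_arm", "payload": {"targets": [[0,0,0.004,0,0,0,-1],[0,0,0.01,0,0,0,-1],[0,0,0.02,0,0,0,-1]]}}

```text
t: 23.3
eef_pos: [551.3, 131.2, 121.2]
tcp_rot: [0.055, 1.475, 0.001]
ft_force: [-0.3, 0.0, -3.4]
opening: 0.168
```

```bash
python3 look.py 30
```

```text
t 23.3 tcp [551.3 131.2 121.2] jawyaw 86.87 down [ 0.095  0.    -0.995] F [-0.3  0.  -3.4] M [-0.03  0.22 -0.02] open 0.168 q [ 0.12  0.49  1.86 -0.02  0.69 -1.38]
yaw -3.1276742229441075 ctr 641.1838621520108 126.30383642276553
r 95.3656496073294 bearing -3.55562082558725 Frad -0.3 Ftan 0.0 T about screw -0.03
```

View pics/v30.png

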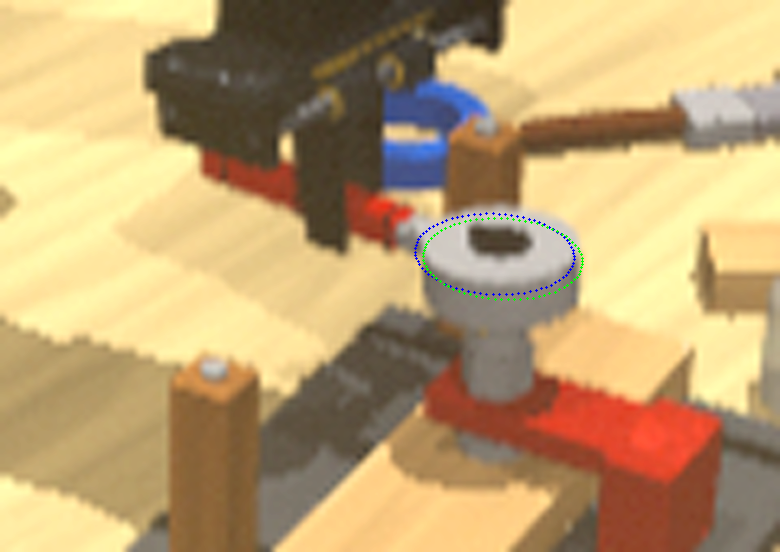

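Free of the screw. I carry it high over to the rest.

Request:
{"api": "move_arm", "payload": {"targets": [[0,0,0.04,0,0,0,-1],[0,0,0.08,0,0,0,-1],[0,-0.04,0.08,0,0,1,-1],[0,-0.09,0.08,0,0,2,-1],[0,-0.14,0.08,0,0,3,-1],[0.003,-0.19,0.08,0,0,4,-1],[0.005,-0.24,0.08,0,0,4.6,-1],[0.008,-0.29,0.08,0,0,4.6,-1],[0.01,-0.34,0.08,0,0,4.6,-1],[0.01,-0.365,0.08,0,0,4.6,-1]]}}

```text
t: 24.35
eef_pos: [561.3, -237.6, 201.3]
tcp_rot: [0.044, 1.474, 0.067]
ft_force: [0.5, 0.5, -3.1]
opening: 0.169
```

Request:
{"api": "move_arm", "payload": {"targets": [[0,0,-0.06,0,0,0,-1],[0,0,-0.1,0,0,0,-1],[0,0,-0.1,0,0,0,-1]]}}

```text
t: 24.65
eef_pos: [558.6, -232.6, 95.8]
tcp_rot: [0.121, 1.483, 0.145]
ft_force: [-0.3, 0.8, -3.4]
opening: 0.168
```

```bash
python3 - <<'E'
from h import *
s,R=pose();g=s['eef_pos']-19*R[:,0];print('grasp',g)
c=snap('scene','scene31.png');t=snap('top','top31.png')
x0,y0,w,h,f=170,190,130,110,6
z=cv2.convertScaleAbs(cv2.resize(c['img'][y0:y0+h,x0:x0+w],None,fx=f,fy=f,interpolation=cv2.INTER_CUBIC),alpha=1.5)
a=np.arctan2(R[1,1],R[0,1])-np.pi/2;e=np.array([np.cos(a),np.sin(a),0])
for th in np.linspace(0,2*np.pi,80):
    q=(proj(c,g+90*e+np.array([36*np.cos(th),36*np.sin(th),12]))-[x0,y0]+.5)*f-.5;cv2.circle(z,tuple(int(round(b)) for b in q),1,(255,0,0),-1)
for k in (-95,95):
    pass
for k in range(-95,55,2):
  for yy in(-8,8):
    q=(proj(c,g+k*e+yy*np.array([-e[1],e[0],0])+[0,0,10])-[x0,y0]+.5)*f-.5;cv2.circle(z,tuple(int(round(b)) for b in q),1,(0,255,0),-1)
cv2.imwrite('pics/v31.png',z)
cv2.imwrite('pics/v31t.png',cv2.convertScaleAbs(cv2.resize(t['img'][130:280,300:420],None,fx=4,fy=4,interpolation=cv2.INTER_CUBIC),alpha=1.5))
E
```

```text
t 24.65 tcp [ 558.6 -232.6   95.8] jawyaw 91.44 down [ 0.087  0.013 -0.996] F [-0.3  0.8 -3.4] M [-0.01  0.28  0.01] open 0.168 q [-0.53  0.58  1.78  0.08  0.72 -2.19]
grasp [ 556.90555249 -232.86995382  114.67686931]
```

View pics/v31.png

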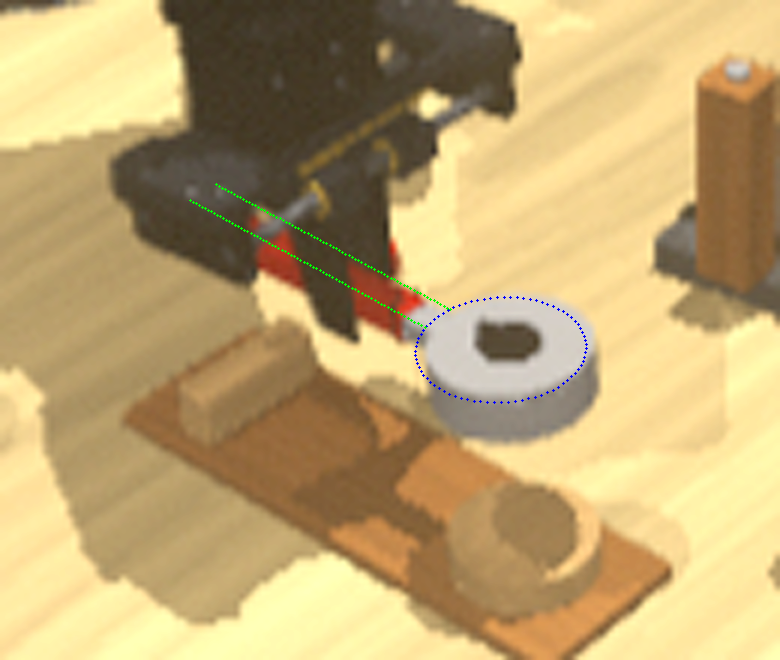

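View pics/v31t.png

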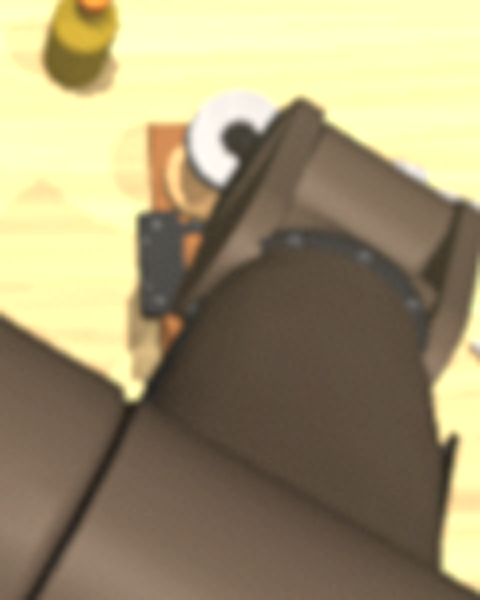

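Request:
{"api": "move_arm", "payload": {"targets": [[0.0017,-0.0012,0,0,2.7,0,-1],[0.0017,-0.0012,0,0,2.7,0,-1],[0.0017,-0.0012,0,0,2.7,0,-1],[0.0017,-0.0012,0,0,2.7,0,-1]]}}

```text
t: 25.15
eef_pos: [563.4, -234.9, 102.2]
tcp_rot: [0.111, 1.519, 0.136]
ft_force: [0.0, 0.4, -2.8]
opening: 0.169
```

```bash
cat > rl.py <<'E'
import sys
from h import *
n=sys.argv[1];S=float(sys.argv[2])
s,R=pose();g=s['eef_pos']-19*R[:,0];print('grasp',g)
c=snap('scene','scene%s.png'%n);t=snap('top','top%s.png'%n)
x0,y0,w,h,f=170,190,130,110,6
z=cv2.convertScaleAbs(cv2.resize(c['img'][y0:y0+h,x0:x0+w],None,fx=f,fy=f,interpolation=cv2.INTER_CUBIC),alpha=1.5)
a=np.arctan2(R[1,1],R[0,1])-np.pi/2;e=np.array([np.cos(a),np.sin(a),0]);print('yaw',np.degrees(a))
def d(p,col):
    q=(proj(c,p)-[x0,y0]+.5)*f-.5;cv2.circle(z,tuple(int(round(b)) for b in q),1,col,-1)
for th in np.linspace(0,2*np.pi,80):
    for k,col in((12,(255,0,0)),(-18,(255,120,0))): d(g+(90+S)*e+np.array([36*np.cos(th),36*np.sin(th),k]),col)
cv2.imwrite('pics/v%s.png'%n,z)
tt=t;z2=cv2.convertScaleAbs(cv2.resize(t['img'][150:255,325:380],None,fx=5.6,fy=5.6,interpolation=cv2.INTER_CUBIC),alpha=1.5)
cv2.imwrite('pics/v%st.png'%n,z2)
E
python3 rl.py 32 5
```

```text
t 25.15 tcp [ 563.4 -234.9  102.2] jawyaw 91.48 down [ 0.051  0.007 -0.999] F [ 0.   0.4 -2.8] M [0.04 0.24 0.02] open 0.169 q [-0.52  0.58  1.74  0.04  0.78 -2.14]
grasp [ 562.4029413  -235.03262943  121.20469826]
yaw 1.478922058685187
```

View pics/v32.png

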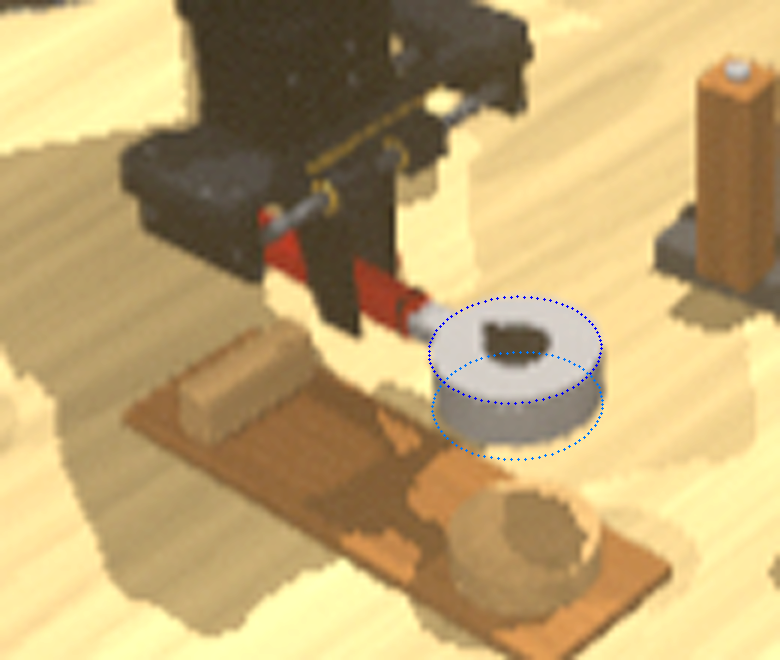

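Request:
{"api": "move_arm", "payload": {"targets": [[-0.003,0.001,-0.03,0,0,0,-1],[-0.003,0.001,-0.05,0,0,0,-1],[-0.003,0.001,-0.06,0,0,0,-1],[-0.003,0.001,-0.066,0,0,0,-1],[-0.003,0.001,-0.066,0,0,0,-1]]}}

```text
t: 25.75
eef_pos: [560.1, -234.0, 34.7]
tcp_rot: [0.138, 1.522, 0.163]
ft_force: [0.5, -0.5, -3.9]
opening: 0.166
```

```bash
python3 rl.py 33 5
```

```text
t 25.75 tcp [ 560.1 -234.    34.7] jawyaw 91.46 down [ 0.048  0.008 -0.999] F [ 0.5 -0.5 -3.9] M [-0.06  0.19 -0.  ] open 0.166 q [-0.52  0.68  1.79  0.05  0.64 -2.16]
grasp [ 559.19125507 -234.15632972   53.67156604]
yaw 1.4564740025600666
```

View pics/v33.png

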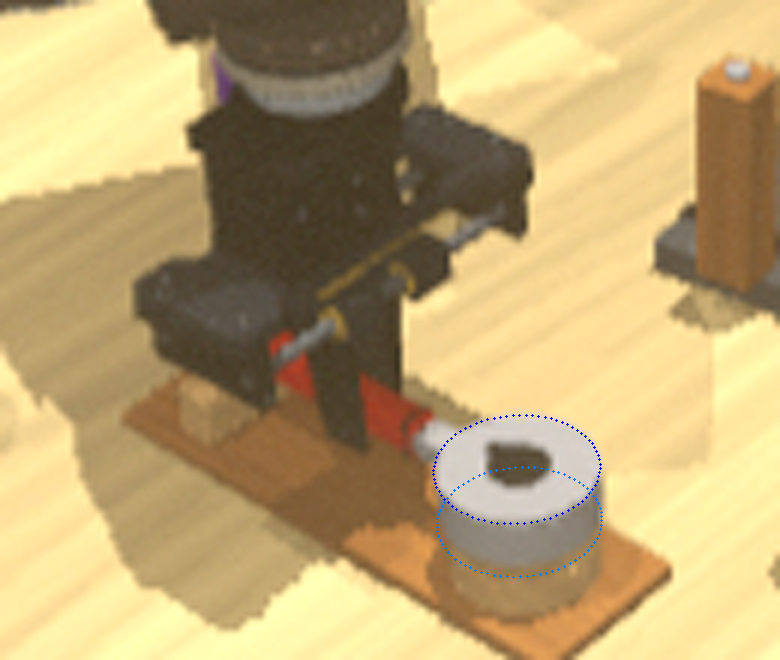

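Aligned over the plinth, so I lower the last millimetres.

Request:
{"api": "move_arm", "payload": {"targets": [[0,0,-0.002,0,0,0,-1],[0,0,-0.004,0,0,0,-1],[0,0,-0.005,0,0,0,-1],[0,0,-0.005,0,0,0,-1]]}}

```text
t: 26.25
eef_pos: [560.4, -234.1, 30.2]
tcp_rot: [0.123, 1.521, 0.149]
ft_force: [1.2, -1.0, 0.0]
opening: 0.167
```

```bash
python3 rl.py 34 5
```

```text
t 26.25 tcp [ 560.4 -234.1   30.2] jawyaw 91.46 down [ 0.049  0.007 -0.999] F [ 1.2 -1.   0. ] M [ 0.04  0.23 -0.05] open 0.167 q [-0.52  0.69  1.79  0.05  0.63 -2.16]
grasp [ 559.44052187 -234.25077842   49.16662455]
yaw 1.4591934089599836
```

View pics/v34.png

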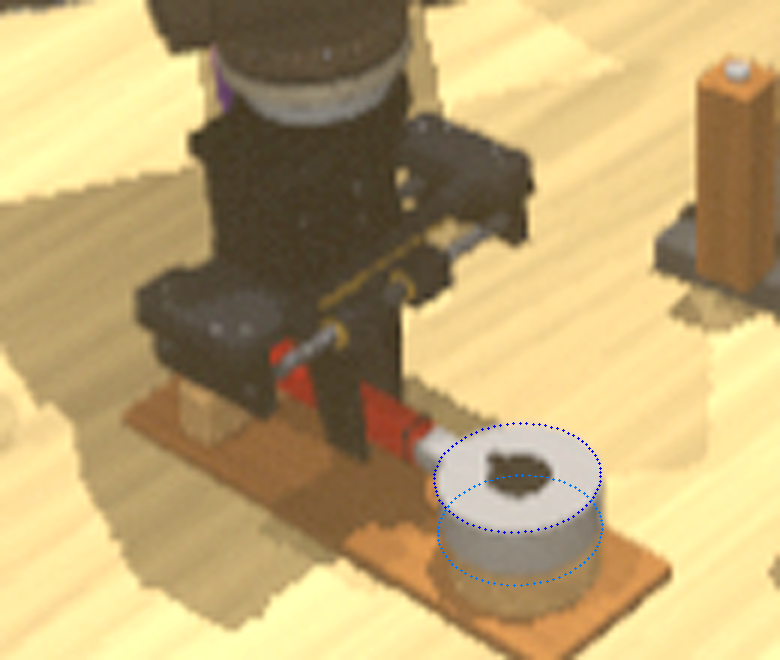

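Request:
{"api": "move_arm", "payload": {"targets": [[0,0,-0.0005,0,0,0,-0.6],[0,0,-0.0005,0,0,0,-0.4],[0,0,-0.0005,0,0,0,-0.1],[0,0,-0.0005,0,0,0,0],[0,0,-0.0005,0,0,0,0],[0,0,-0.0005,0,0,0,0]]}}

```text
t: 26.95
eef_pos: [560.0, -234.0, 29.3]
tcp_rot: [0.134, 1.522, 0.159]
ft_force: [-0.2, -0.2, -0.4]
opening: 0.493
```

Request:
{"api": "move_arm", "payload": {"targets": [[0,0,0.02,0,0,0,0],[0,0,0.05,0,0,0,0],[0,0,0.1,0,0,0,0],[0,0,0.15,0,0,0,0],[0,0,0.2,0,0,0,0],[-0.03,0,0.22,0,0,0,0],[-0.08,0,0.23,0,0,0,0],[-0.12,0,0.23,0,0,0,0],[-0.12,-0.05,0.23,0,0,0,0],[-0.12,-0.1,0.23,0,0,0,0]]}}

```text
t: 27.95
eef_pos: [439.1, -334.3, 260.5]
tcp_rot: [0.111, 1.521, 0.137]
ft_force: [1.0, 0.5, -0.0]
opening: 0.501
```

Request:
{"api": "move_arm", "payload": {"targets": [[0,-0.05,0,0,0,0,0],[0,-0.1,0,0,0,0,0],[0,-0.15,0,0,0,0,0],[0,-0.15,0,0,0,0,0]]}}

```text
t: 28.35
eef_pos: [439.0, -488.8, 257.9]
tcp_rot: [0.128, 1.522, 0.15]
ft_force: [-0.9, 0.9, 0.1]
opening: 0.498
```

```bash
python3 - <<'E'
from h import *
pose()
c=snap('scene','scene40.png');t=snap('top','top40.png')
cv2.imwrite('pics/v40.png',cv2.convertScaleAbs(c['img'],alpha=1.5))
cv2.imwrite('pics/v40t.png',cv2.convertScaleAbs(t['img'],alpha=1.5))
E
```

```text
t 28.35 tcp [ 439.  -488.8  257.9] jawyaw 91.25 down [ 0.048  0.007 -0.999] F [-0.9  0.9  0.1] M [ 0.1   0.   -0.01] open 0.498 q [-0.96  0.49  1.44  0.05  1.19 -2.57]
```

View pics/v40.png

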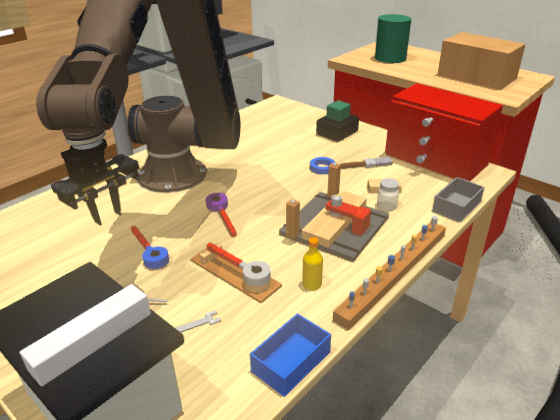

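View pics/v40t.png

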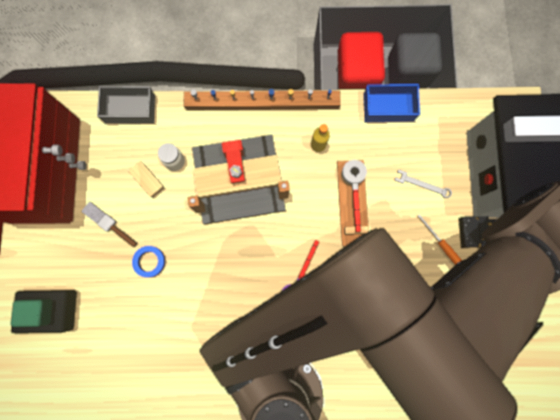

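```bash
python3 - <<'E'
from h import *
c=load('scene40.png');t=load('top40.png');t0=load('top0.png')
def crop(c,x0,y0,w,h,f): return cv2.convertScaleAbs(cv2.resize(c['img'][y0:y0+h,x0:x0+w],None,fx=f,fy=f,interpolation=cv2.INTER_CUBIC),alpha=1.6)
z=crop(c,185,235,110,70,4)
rm=np.array([564.5,-233.8]);a=np.radians(1.5);ex=np.array([np.cos(a),np.sin(a)])
for th in np.linspace(0,2*np.pi,80):
    q=(proj(c,[*(rm+90*ex+36*np.array([np.cos(th),np.sin(th)])),60])-[185,235]+.5)*4-.5;cv2.circle(z,tuple(int(round(b)) for b in q),1,(255,0,0),-1)
z2=crop(t,325,150,60,100,4);s1=crop(t0,215,150,45,45,6);s2=crop(t,215,150,45,45,6)
can=np.zeros((560,800,3),np.uint8);can[:280,:440]=z;can[:400,450:690]=z2;can[285:555,:270]=s1;can[285:555,275:545][:, :170]=s2[:,50:220]
cv2.imwrite('pics/v41.png',can)
E
```

```text
(no output)
```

View pics/v41.png

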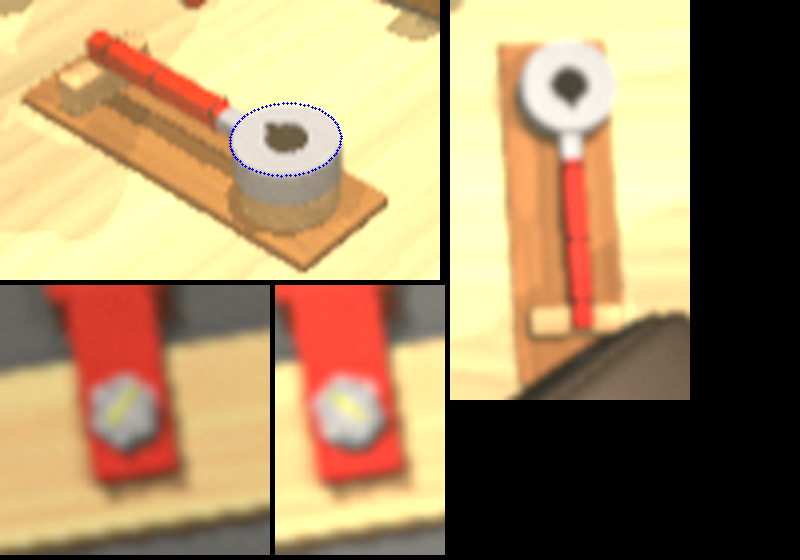

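```bash
python3 -c "
from h import *
print(job_done())"
```

```text
the job is handed in; nothing more can be done
None
```

The clamp screw is tightened, the wrench is back level on its rest, and the job was handed in at about 28 s of the 72 s allowed. There is no verdict yet.

**What I did**
- I took the wrench, lowered it onto the screw and swung it clockwise until the socket dropped about 19 mm, fully home.
- I then worked the handle in four clockwise strokes, letting the ratchet slip on each return. The resistance jumped to about 0.8–1.0 N m, and I stopped when it levelled at about 1.2 N m.

**What went wrong**
- On the first lift-off the socket jammed on the hex. The wrench tilted in the fingers and slid about 5 mm; the net force peaked at about 26 N.
- I reseated it, took the side load off, and lifted it free with a small pitch of the tool. I allowed for the slide when placing it.

**Last checks**
- The wrench lies on the plinth and cross block, and its head outline matches the target to within about 1 mm in the scene view.
- The gripper is clear, and nothing else on the bench looks moved; in the last top view the arm hid parts of the bench, including some of the rest's rear end.
- The mark on the screw turned roughly 90° clockwise.
- How far the pad is pressed in was not measured. I infer about 0.5 mm from the torque; the reading varies by about 0.05 N m, so it could be nearer 0.35–0.4 mm.
- The grip force was fixed at 30 N, below the 50 N advised for the handle.

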